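# Return the blue check weight to its slot

## Robot

A 6-joint arm with a two-finger parallel gripper is mounted at the origin on the work surface. World frame = base frame: x ahead of the robot, y to its left, z up, the work surface at z = 0. Lengths are in m, angles in rad, forces in N, time in s.
With the tool pointing down it reaches from about 0.35 to 0.775 m from the base axis. Payload 5.5 kg.
Tool frame: the origin (TCP) lies between the finger pads; the fingertips stand 22 mm ahead of it and the grasp point (between the pads) lies 3 mm ahead of it (env.finger_overhang is the distance from the TCP to the fingertips, in m); y points along the fingers, x is the direction in which the jaws open and shut, and the axes are right-handed (so a half turn about y gives the same grasp; the last joint's range is limited). The gripper opens to 85 mm and grips with 20 to 120 N. Pads are 22 mm wide; open, the fingers measure 114 mm over their backs; the gripper's body (76 mm by 85 mm) begins 54 mm behind the grasp point. The pads swing forward as they close: fully open they stand 13 mm farther back than shut.
Start: joints at [-0.14, 0.313, 0.046, 1.304, 0, 1.431], TCP at [0.575, -0, 0.253] pointing down, gripper open.
Joint ranges: [-2.76, 2.76], [-0.86, 1.69], [-1.03, 1.26], [-2.2, 2.34], [-1.47, 1.5], [-3.14, 3.14]. Speed limits (rad/s): [2.57, 2.57, 3.14, 3.14, 3.14, 3.14].

## Interface

Orientations are given as a unit quaternion [w, x, y, z].
In Python, from workcell import monitor, cams, job, env gives the robot as it stands.
- The arm moves only by the tool drive_tool, never from a script. Its argument "plan" is text: rows parted by semicolons, each of 7 numbers parted by spaces: the opening, from -1 (shut) to 1 (fully open), then the shift along the tool's x, y, z in mm, then the turn, a rotation vector about the tool's x, y, z in degrees. In form: gripper x y z rx ry rz; .... A call has 1 to 8 rows; each row shifts and turns the pose as measured when the row begins, along the tool's axes as they then stand; what a row does not reach is not made up. A row lasts 1/8 s, in which the tool goes at most 62.5 mm and 10.7 degrees, less where a joint would pass 70% of its speed; a pose out of reach is approached as far as the arm can. A call is refused whole if a number of a shift passes 62.5 or a number of a turn 10.7, either way. A call with a gripper value outside its range is refused whole. The fingers move at their own pace and stop on an object; "grip_force" is the grip in N (left out, the last holds). Time passes only in rows, so rows that do not move let the fingers close. It gives the time, the measured TCP pose, the force and the opening at its end, in the units of the state.
- monitor.get_state(): the state, without advancing time (a new reading comes with each control period).
- cams.read_camera(name): name is "scene" or "side" or "wrist"; returns (picture, depth): 384x512x3 uint8, red, green, blue; 384x512 float32, m along the optical axis (not along the pixel's ray), 0 where there is no reading.
- cams.calibration(name): a dict with "fx", "fy", "cx", "cy" (pixels), "R" (3x3) and "t" (3): a world point X has camera coordinates R X + t. Camera axes: x right, y down, z forward; pixel columns grow to the right and rows downward; lengths in m; the calibration is good to about 2 mm. A picture is of the moment at which its call begins: read the wrist's pose just before it. calibration takes no time and is no camera call; for the wrist camera it gives the pose at the moment of the call.
- job.hand_in(): hands the job in, once; it reports no verdict.
The state is a dict: "clock": time; "joint_pos": joint angles; "qvel": joint speeds; "tau": joint torques, N m; "tcp_pos": TCP position; "orientation": TCP orientation; "wrist_force": force on the tool from outside, world axes, zero at the start; "ft_torque": the same for the moment, N m; "finger_gap": finger opening in m.
Only numpy, scipy, OpenCV 4.12 (cv2) and the standard library are available. Lean on these libraries where they do the work, as an engineer would, in place of code of your own. Each camera call takes 0.05 s, during which the arm holds its last target.

## Task

On the lab bench, tip up the smooth tray by its bar so that the blue-marked disc weight slides down onto the tray's narrow nose, then lower the tray back flat. Lift the disc off the nose, lay it down and let go of it on the tongue in front of the blue-labelled slot, then push it all the way in against the back stop. Finally swing the red keeper bar down in front of the slots until it is fully closed, leaving the tray flat and the other weights and bench things where they are.

Things in the scene. Friction and masses are not known exactly. Their poses are not given: they have to be found in the camera images.
- disc_blue: The blue check weight: a flat steel disc 44 mm in diameter, 8 mm thick, about 95 g (varies by a fifth), with a round blue inlay on both faces. Origin at the centre of its underside, z up. Starts lying on the tray floor, 105 to 160 mm from the nose point.
- stand: Fixed black stand of the tray: base plate 210 x 100 x 6 mm on the bench. Origin on the bench under the nose point; x runs level along the tray towards its bar, y across. The aluminium tray on it: floor 32 mm above the bench, pan from x = 35 to 199 mm, 118 mm wide, walls 12 mm high that funnel in to the nose and end at x = 33 mm.
- tray_nose (a point): Floor point on the narrow nose where the disc's underside centre comes to rest; the hinge axis (along y) passes through it. x runs along the tray to the bar and pitches with it. The nose is a tongue 26 mm wide, 4 mm thick: the disc overhangs 9 mm each side, so fingers closing along y can reach 10 mm below the floor. Two stops 12 mm high, 16 mm or more to -x, centre the disc.
- tray_bar (a point): Middle of the tray's lifting bar: black, round, 12 mm thick, 108 mm long along y, 265 mm from the nose point along x and 10 mm above floor level (42 mm above the bench when flat). Free underneath, 60 mm clear of the pan, held by a thin rod 50 mm either side of its middle. Pinch it from above, fingers closing along x; it may turn between the fingers.
- tray (a joint): Tray angle in rad: 0 flat (rests there by its weight), grows as the bar is lifted about the hinge at the nose, limit 0.8. The tray weighs 0.3 kg and sinks back if let go. The disc slides by itself above some 0.25 to 0.35; at 0.55 it runs down to the nose in well under a second and stays there when the tray is lowered.
- slot_blue: The blue-labelled slot, one of three grey slots 75 mm apart in a row (order varies). Label: coloured 20 x 50 mm plate on the block behind it, stripe at its tongue's tip. Origin 6 mm above the bench under the middle of the mouth; x points into the slot, y across, z up. Floor 26 mm above the origin. The label block spans x = 40 to 64 mm, 40 mm high.
- front_blue (a point): On the blue slot's tongue, 34 mm before the mouth: lay the disc here (underside centre; 15 mm nearer to or farther from the mouth is fine). Axes as the slot. The tongue, 26 mm wide and 4 mm thick, runs from 60 mm before the mouth into it, its top 32 mm above the bench; fingers may reach 10 mm below its top on either side.
- home_blue (a point): The disc's underside centre when fully home, 18 mm inside the mouth; the disc then stands 4 mm out of it. Axes as the slot. It is 47 mm wide, walls 13.5 mm high, with overhanging lips (gap 31 mm, 10.5 mm above the floor, from 2 mm inside), so the disc enters only by sliding along x. Flared guides reach 8 mm before the mouth; smooth walls, rigid back stop.
- bail (a joint): Angle of the keeper bar in rad: 0 closed (level, 12 mm in front of the three mouths, its middle 38 mm above the bench), grows as it swings up and back over the slots, limit 2.1; starts at 1.75 to 2.05, leaning back. Stiff hinge: stays where left, takes 1 to 2 N at the bar. It just clears a disc that is fully home.
- bail_mid (a point): Middle of the red keeper crossbar, 8 mm thick and 242 mm long, parallel to the slots' y axis, on a thin steel arm at each end.
- bail_pivot (a point): Middle of the keeper's hinge axis, 38 mm above the bench, at the middle of the row of slots. x points into the slots, y along the row and hinge. The mouths lie at x = -45 mm. At angle q the crossbar is at x = -57 cos q, z = +57 sin q mm from here. Apart from the keeper no part of the rack is higher than 48 mm above the bench.
- disc_green: Green check weight of the same size (44 x 8 mm), lying home in its own green slot: leave it there.
- disc_yellow: Yellow check weight of the same size on the pan of the balance: leave it there; its slot stays empty.
- tube_rack: Black rack of blue-capped tubes, 86 x 128 x 54 mm, origin centre of the underside; bystander.
- reagent: Amber bottle, 70 mm diameter, 150 mm tall; bystander.
- jar: White jar with blue cap, 60 mm diameter, 75 mm tall; bystander.
- beaker: Glass beaker, 72 mm diameter, 90 mm tall; bystander.
- tip_box: Orange box 120 x 85 x 60 mm; bystander.
- timer: White bench timer 60 x 75 x 16 mm, flat on the bench; bystander.
Things that resemble listed ones, but are neither listed nor needed, are in the scene too. What is shaped like the disc_blue but orange or purple is not meant.

How it is judged:
On the way, in this order (a step that is already met when the one before it is completed fails the run):
1. the tray is tipped up and the disc has slid onto its nose (value of joint tray above 0.15 rad and distance between disc_blue and tray_nose below 0.01 m), for 0.1 s.
2. the tray is lowered flat again with the disc still on its nose (value of joint tray below 0.05 rad and distance between disc_blue and tray_nose below 0.01 m), for 0.1 s.
3. the disc lies released on the tongue in front of the blue slot (x of disc_blue in the frame of front_blue between -0.022 and 0.016 m and y of disc_blue in the frame of front_blue between -0.012 and 0.012 m and z of disc_blue in the frame of front_blue between -0.003 and 0.003 m and contact force between the fingers and disc_blue below 0.1 N and linear speed of disc_blue below 0.02 m/s), for 0.1 s.
4. the disc is pushed fully home in the blue slot while the keeper bar is still up (x of disc_blue in the frame of home_blue between -0.004 and 0.004 m and y of disc_blue in the frame of home_blue between -0.004 and 0.004 m and z of disc_blue in the frame of home_blue between -0.003 and 0.003 m and value of joint bail above 0.6 rad), for 0.1 s.
At the end, for the whole second after the job is handed in: Blue disc flat and at rest in the blue slot within 4 mm of home, keeper bar closed (below 0.12 rad), tray flat (below 0.05 rad); green and yellow discs within 10 mm of their starts, tube rack within 20 mm, other bench things within 30 mm (x of disc_blue in the frame of home_blue between -0.004 and 0.004 m and y of disc_blue in the frame of home_blue between -0.004 and 0.004 m and z of disc_blue in the frame of home_blue between -0.003 and 0.003 m and value of joint tray below 0.05 rad and angle between disc_blue's own z axis and vertical below 0.06 rad and linear speed of disc_blue below 0.01 m/s and value of joint bail below 0.12 rad and distance of each of disc_green, disc_yellow from where it was at the start of the episode below 0.01 m and distance of tube_rack from where it was at the start of the episode below 0.02 m and distance of each of reagent, jar, beaker, tip_box, timer from where it was at the start of the episode below 0.03 m); the robot touches nothing.
It fails at once if another weight or a bench thing is pushed out of its place (green or yellow disc 10 mm, tube rack 20 mm, the rest 30 mm) (distance of any of disc_green, disc_yellow from where it was at the start of the episode above 0.01 m or distance of tube_rack from where it was at the start of the episode above 0.02 m or distance of any of reagent, jar, beaker, tip_box, timer from where it was at the start of the episode above 0.03 m).
It also fails if it takes over 70 s, if anything falls off the work surface, if the arm or the gripper's body presses on something with over 40 N, if the wrist force passes 120 N, or if a joint passes its speed limit or range.

## Working session

There is one attempt and no reset: what is moved stays moved. The work goes in short steps, Python scripts to look and compute and a tool call to move; the robot and the scene stay as the last step left them, time stands still between calls to the robot, and variables do not carry over. Pictures are saved under pics/ and viewed, and the job is handed in when it is done.

Besides the shell and the picture viewer there is one more tool, called after "Request:" by a JSON object that holds its "api" and its "payload", one argument or row to a line. drive_tool: Moves the arm, as the interface text tells. Its arguments: {"type":"object","properties":{"plan":{"type":"string"},"grip_force":{"type":"number"}},"required":["plan"]}

```bash
ls; mkdir -p pics; cat > h.py <<'E'
import numpy as np, cv2
from workcell import monitor, cams, job, env
def snap(n,fn=None):
    im,d=cams.read_camera(n); 
    if fn: cv2.imwrite('pics/'+fn,im[:,:,::-1])
    return im,d,cams.calibration(n)
def ray(c,u,v,z):
    R=np.array(c['R']);t=np.array(c['t']);o=-R.T@t
    d=R.T@np.array([(u-c['cx'])/c['fx'],(v-c['cy'])/c['fy'],1]); return o+d*(z-o[2])/d[2]
def back(c,u,v,z):
    R=np.array(c['R']);t=np.array(c['t'])
    return R.T@(np.array([(u-c['cx'])/c['fx']*z,(v-c['cy'])/c['fy']*z,z])-t)
def proj(c,X):
    p=np.array(c['R'])@np.array(X)+np.array(c['t']); return c['fx']*p[0]/p[2]+c['cx'],c['fy']*p[1]/p[2]+c['cy']
def cloud(c,d):
    v,u=np.mgrid[:d.shape[0],:d.shape[1]]
    P=np.stack([(u-c['cx'])/c['fx']*d,(v-c['cy'])/c['fy']*d,d],-1)-np.array(c['t'])
    P=P@np.array(c['R']); P[d==0]=np.nan; return P
E
python3 - <<'E'
from h import *
for n in ['scene','side','wrist']:
    im,d,c=snap(n,n+'0.png'); np.savez('/tmp/'+n+'0.npz',im=im,d=d,**c)
    print(n,{k:np.round(v,3).tolist() for k,v in c.items()})
print(monitor.get_state(), env.finger_overhang)
E
```

```text
pics
scene {'fx': 408.782, 'fy': 408.782, 'cx': 257.164, 'cy': 193.195, 'R': [[0.205, 0.979, 0.014], [0.683, -0.132, -0.718], [-0.701, 0.157, -0.696]], 't': [-0.152, -0.332, 1.734]}
side {'fx': 435.737, 'fy': 435.737, 'cx': 262.91, 'cy': 193.587, 'R': [[-0.705, -0.709, 0.008], [-0.527, 0.516, -0.675], [0.474, -0.481, -0.738]], 't': [0.421, 0.368, 1.187]}
wrist {'fx': 312.207, 'fy': 312.207, 'cx': 256.056, 'cy': 189.256, 'R': [[1.0, 0.001, -0.0], [0.001, -0.959, 0.283], [-0.0, -0.283, -0.959]], 't': [-0.576, -0.037, 0.378]}
{'clock': 0.15, 'joint_pos': array([-1.39583044e-01,  3.13853102e-01,  4.52441733e-02,  1.30364854e+00,
       -2.25679664e-05,  1.43117241e+00]), 'qvel': array([ 2.23687190e-05, -2.40646820e-03,  4.40731293e-03, -9.46314019e-04,
        5.56547599e-04,  1.06562426e-03]), 'tau': array([ 1.76330479e-03, -4.81067133e+01,  2.98815805e+01,  1.39078675e-02,
       -1.10673584e-04, -5.56924022e-05]), 'tcp_pos': array([5.74629320e-01, 4.58604947e-05, 2.52601111e-01]), 'orientation': array([ 7.07170575e-01, -7.07042610e-01,  4.98220073e-04,  5.27131555e-04]), 'wrist_force': array([ 0.65904948,  0.31310195, -0.23652986]), 'ft_torque': array([-0.0289751 , -0.02464646, -0.04248138]), 'finger_gap': 0.08547703788766395} 0.022
```

View pics/scene0.png

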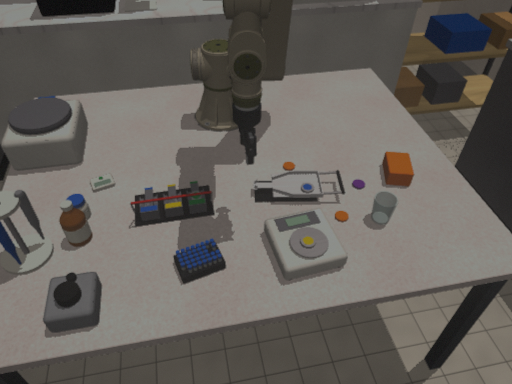

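View pics/side0.png

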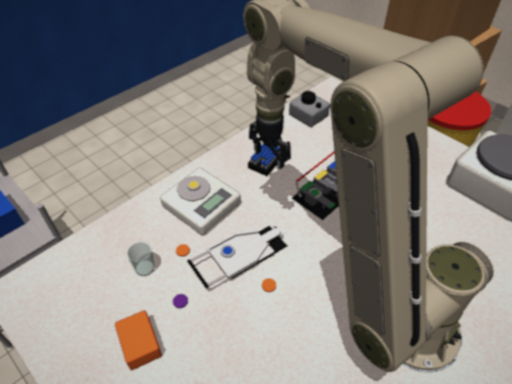

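View pics/wrist0.png

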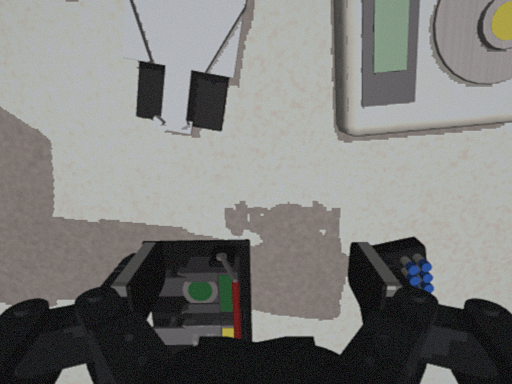

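```bash
python3 - <<'E'
import cv2,numpy as np
a=cv2.imread('pics/scene0.png')[155:225,115:375]
cv2.imwrite('pics/scene0c.png',cv2.resize(a,None,fx=3,fy=3,interpolation=cv2.INTER_CUBIC))
b=cv2.imread('pics/side0.png')[130:310,170:350]
cv2.imwrite('pics/side0c.png',cv2.resize(b,None,fx=3.3,fy=3.3,interpolation=cv2.INTER_CUBIC))
E
```

```text
(no output)
```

View pics/scene0c.png

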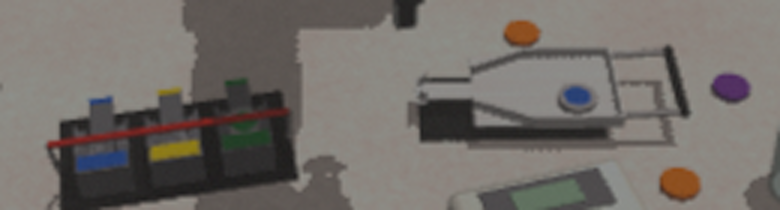

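View pics/side0c.png

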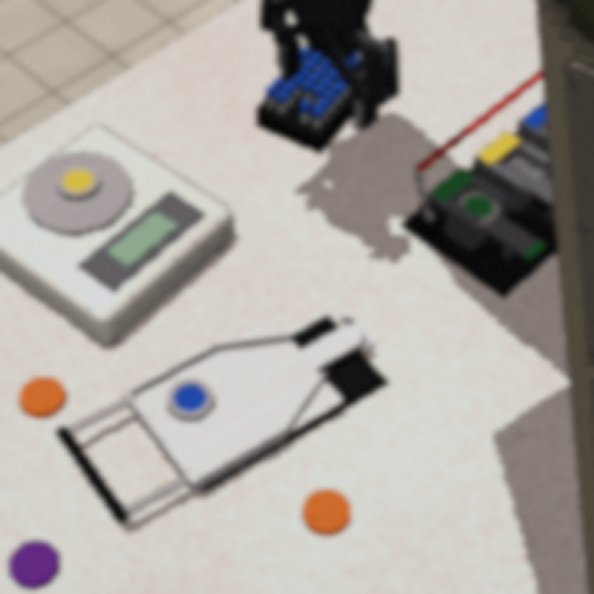

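```bash
python3 - <<'E'
from h import *
D={n:np.load(f'/tmp/{n}0.npz') for n in['scene','side','wrist']}
S,T,W=D['scene'],D['side'],D['wrist']
for n,c,u,v,z in [('bar',S,338,171,.042),('bar',S,343.7,193,.042),('bar',T,189,260.6,.042),('bar',T,208.2,287.9,.042),
 ('disc',S,307.5,187.5,.04),('disc',T,228,250.7,.04),('nose',W,177,125,.032),('noseT',W,188,80,.032),('noseT',W,163,80,.032)]:
    print(n,np.round(ray(c,u,v,z),4), np.round(back(c,u,v,c['d'][int(round(v)),int(round(u))]),4))
for n,c in(('S',S),('T',T),('W',W)):
    h=cv2.cvtColor(c['im'],cv2.COLOR_RGB2HSV); P=cloud(c,c['d'])
    for nm,lo,hi in(('red',(0,150,60),(4,255,255)),('blue',(100,150,60),(125,255,255)),('yel',(22,150,80),(32,255,255)),('grn',(45,90,30),(80,255,255))):
        m=cv2.inRange(h,lo,hi)
        k,l,s,ce=cv2.connectedComponentsWithStats(m)
        for i in range(1,k):
            if s[i,4]>12: 
                p=np.nanmedian(P[l==i],0); 
                if p[2]>-.02 and abs(p[1])<.4: print(n,nm,s[i].tolist(),ce[i].round(1),p.round(3))
E
```

```text
bar [0.4841 0.3401 0.042 ] [0.4893 0.3375 0.0468]
bar [0.5923 0.3206 0.042 ] [0.5874 0.3233 0.0369]
bar [0.5849 0.3192 0.042 ] [0.579  0.3225 0.0518]
bar [0.4756 0.3376 0.042 ] [0.4958 0.3251 0.0023]
disc [0.5423 0.2123 0.04  ] [0.5451 0.2111 0.0428]
disc [0.532  0.2133 0.04  ] [0.5335 0.2121 0.0374]
nose [0.4909 0.0429 0.032 ] [0.4908 0.0428 0.0315]
noseT [0.5055 0.0886 0.032 ] [0.5057 0.0885 0.0331]
noseT [0.4796 0.0885 0.032 ] [0.4724 0.0898 0.0064]
S red [131, 192, 79, 12, 127] [167.7 197.5] [ 0.558 -0.239  0.093]
S blue [304, 185, 7, 4, 26] [307.  186.5] [0.536 0.213 0.039]
S blue [141, 206, 16, 5, 53] [148.4 208. ] [ 0.543 -0.306  0.046]
S blue [210, 239, 5, 7, 16] [212.2 241.9] [ 0.721 -0.128  0.053]
S blue [201, 242, 11, 19, 50] [205.8 251.3] [ 0.751 -0.15   0.053]
S blue [196, 244, 10, 18, 53] [200.5 252.4] [ 0.751 -0.165  0.053]
S blue [191, 246, 5, 6, 17] [192.9 248.6] [ 0.733 -0.185  0.053]
S blue [181, 249, 10, 19, 49] [186.  258.5] [ 0.766 -0.206  0.052]
S blue [176, 251, 9, 15, 37] [180.1 258.2] [ 0.765 -0.222  0.053]
S blue [188, 251, 5, 7, 20] [189.8 254. ] [ 0.751 -
[... 483 characters left out ...]
7, 5, 26] [193.1 184.2] [0.789 0.137 0.081]
T grn [302, 182, 11, 9, 51] [306.8 185.8] [ 0.539 -0.153  0.047]
T grn [311, 190, 8, 5, 32] [314.5 192. ] [ 0.507 -0.155  0.04 ]
T grn [329, 202, 7, 7, 26] [331.7 205.3] [ 0.433 -0.159  0.031]
W red [232, 283, 9, 56, 304] [236.2 309.5] [ 0.555 -0.142  0.095]
W blue [419, 259, 14, 34, 261] [425.9 275.8] [ 0.774 -0.127  0.054]
W blue [406, 262, 14, 26, 221] [412.7 274.1] [ 0.758 -0.124  0.054]
W yel [492, 2, 20, 37, 529] [502.9  21.4] [0.784 0.133 0.081]
W yel [223, 328, 11, 10, 93] [228.2 331.8] [ 0.541 -0.211  0.047]
W grn [219, 275, 13, 36, 400] [225.5 292.6] [ 0.539 -0.155  0.047]
W grn [189, 282, 23, 19, 349] [199.8 290.4] [ 0.507 -0.156  0.04 ]
```

Request:
{"api": "drive_tool", "payload": {
  "plan": "1 -10 0 55 0 0 0;1 -10 0 55 0 0 0;1 -10 0 55 0 0 0;1 -10 0 55 0 0 0;1 0 0 0 0 -10 0;1 0 0 0 0 -10 0;1 0 0 0 0 -10 0;1 0 0 0 0 -10 0"
}}

```text
clock: 1.15
tcp_pos: [0.5326, 0.227, 0.249]
orientation: [0.662, -0.661, -0.247, 0.251]
wrist_force: [-0.3, -0.9, -0.9]
finger_gap: 0.0852
```

Request:
{"api": "drive_tool", "payload": {
  "plan": "1 0 0 0 0 -10 0;1 0 0 0 0 -10 0;1 0 0 0 0 -10 0;1 0 0 0 0 -10 0;1 0 0 0 0 0 0"
}}

```text
clock: 1.78
tcp_pos: [0.5314, 0.2269, 0.247]
orientation: [0.534, -0.53, -0.463, 0.47]
wrist_force: [0.3, -0.7, -0.4]
finger_gap: 0.0852
```

```bash
cat >> h.py <<'E'
from scipy.spatial.transform import Rotation as Ro
def pose():
    s=monitor.get_state(); w,x,y,z=s['orientation']; R=Ro.from_quat([x,y,z,w]).as_matrix(); return s,np.array(s['tcp_pos']),R
def info():
    s,p,R=pose(); print('t',round(s['clock'],2),'tcp',p.round(4),'yaw',np.degrees(np.arctan2(R[1,0],R[0,0])).round(2),'tooly',R[:,1].round(4),'j',np.round(s['joint_pos'],2),'F',np.round(s['wrist_force'],1),'gap',round(s['finger_gap'],4))
def to(target):
    s,p,R=pose(); return (R.T@(np.array(target)-p)*1000).round(1)
E
python3 - <<'E'
from h import *
info(); im,d,c=snap('wrist','w1.png'); np.savez('/tmp/wrist1.npz',im=im,d=d,**c)
E
```

```text
t 1.77 tcp [0.5314 0.2269 0.247 ] yaw 82.51 tooly [-0.0106 -0.002  -0.9999] j [0.26 0.33 0.05 1.31 0.   0.39] F [ 0.3 -0.7 -0.4] gap 0.0852
```

View pics/w1.png

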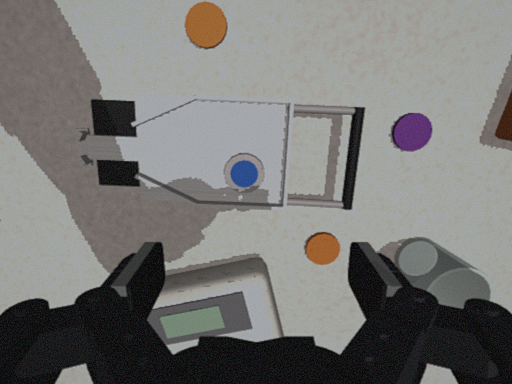

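```bash
python3 - <<'E'
from h import *
c=np.load('/tmp/wrist1.npz'); P=cloud(c,c['d'])
# bar: dark pixels, col 342-368
g=c['im'].max(2); m=np.zeros_like(g); m[104:212,340:370]=(g[104:212,340:370]<60)
v,u=np.nonzero(m); 
pts=np.array([ray(c,a,b,.045) for a,b in zip(u,v)]); 
z=P[v,u][:,2]; print('barz',np.nanpercentile(z,[10,50,90]))
r=cv2.minAreaRect(pts[:,:2].astype(np.float32)*1000); print('bar',r, np.median(pts,0))
for e in r,: print(cv2.boxPoints(r))
mm=cv2.inRange(cv2.cvtColor(c['im'],cv2.COLOR_RGB2HSV),(100,120,50),(130,255,255)); mm[:130]=0;mm[220:]=0
v,u=np.nonzero(mm); sel=(u>220)&(u<270); print('disc',ray(c,u[sel].mean(),v[sel].mean(),.04),np.nanmedian(P[v[sel],u[sel]],0))
for u,v in [(287,104),(287,206),(200,100),(200,202),(84,132),(84,160),(79,148),(110,139),(110,160)]: print(u,v,ray(c,u,v,.032 if u<190 else .044).round(4),P[v,u].round(4))
E
python3 - <<'E'
import cv2
b=cv2.imread('pics/w1.png')[85:220,60:260]
cv2.imwrite('pics/w1c.png',cv2.resize(b,None,fx=4,fy=4,interpolation=cv2.INTER_CUBIC))
E
```

```text
barz [0.04437258 0.04734886 0.04866138]
bar ((535.0906372070312, 326.8483581542969), (11.195724487304688, 107.08135223388672), 80.1476821899414) [0.53167825 0.32734415 0.045     ]
[[481.3817  330.49435]
 [586.88385 312.17172]
 [588.79956 323.20236]
 [483.29742 341.525  ]]
disc [0.53581314 0.21209254 0.04      ] [0.53580902 0.21210465 0.04037501]
287 104 [0.47   0.2654 0.044 ] [0.4703 0.2665 0.0322]
287 206 [0.5774 0.2542 0.044 ] [ 5.931e-01  2.567e-01 -1.000e-04]
200 100 [0.4548 0.1797 0.044 ] [0.4545 0.1776 0.0318]
200 202 [0.5604 0.1604 0.044 ] [0.5619 0.1593 0.0393]
84 132 [0.4706 0.0491 0.032 ] [0.4705 0.0531 0.0392]
84 160 [0.5    0.0406 0.032 ] [0.4987 0.0472 0.0434]
79 148 [0.4865 0.0389 0.032 ] [0.4866 0.0387 0.0316]
110 139 [0.4815 0.0747 0.032 ] [0.4815 0.0746 0.0318]
110 160 [0.5037 0.0688 0.032 ] [0.507  0.0557 0.0057]
```

View pics/w1c.png

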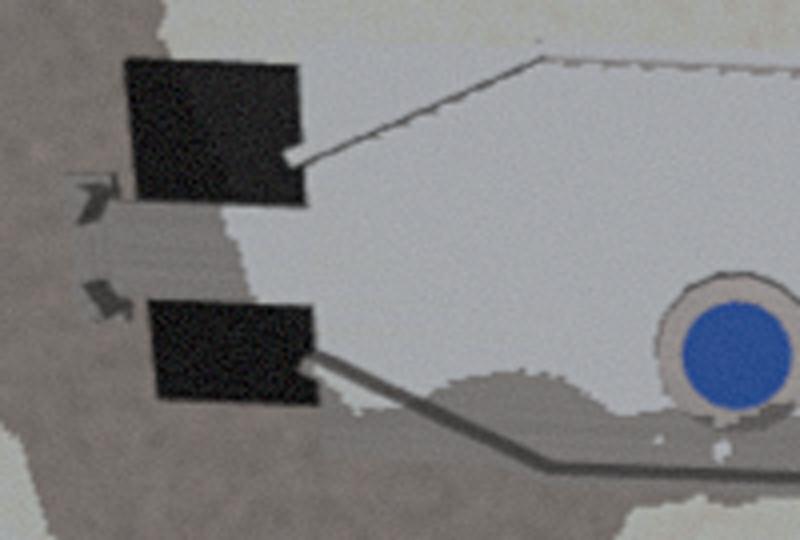

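```bash
cat >> h.py <<'E'
def Rdown(yaw):
    a=np.radians(yaw); x=np.array([np.cos(a),np.sin(a),0]); y=np.array([0,0,-1.]); return np.stack([x,y,np.cross(x,y)],1)
def rot(yaw):
    s,p,R=pose(); return np.degrees(Ro.from_matrix(R.T@Rdown(yaw)).as_rotvec()).round(2)
E
python3 - <<'E'
from h import *
info(); print(to((.535,.327,.12)),rot(80.15))
E
```

```text
t 1.82 tcp [0.5314 0.2269 0.2469] yaw 82.44 tooly [-0.0106 -0.0019 -0.9999] j [0.26 0.33 0.05 1.31 0.   0.4 ] F [ 1.1  0.1 -0. ] gap 0.0858
[100.2 126.7   8.4] [-0.58  2.29 -0.2 ]
```

Request:
{"api": "drive_tool", "payload": {
  "plan": "-0.2 33 0 3 -0.6 2.3 -0.2;-0.2 33 0 3 0 0 0;-0.2 33 40 3 0 0 0;-0.2 0 45 0 0 0 0;-0.2 0 40 0 0 0 0;-0.2 0 0 0 0 0 0",
  "grip_force": 40
}}

```text
clock: 2.58
tcp_pos: [0.5398, 0.3293, 0.119]
orientation: [-0.546, 0.546, 0.45, -0.448]
wrist_force: [-1.1, -0.3, -0.2]
finger_gap: 0.0339
```

```bash
python3 - <<'E'
from h import *
info(); print(to((.535,.327,.045)),rot(80.15)); im,d,c=snap('wrist','w2.png')
E
```

```text
t 2.58 tcp [0.5398 0.3293 0.119 ] yaw 78.9 tooly [ 2.6e-03  7.0e-04 -1.0e+00] j [ 0.42  0.49 -0.03  1.05 -0.    0.61] F [-1.1 -0.3 -0.2] gap 0.0339
[-3.3 74.   4.5] [ 0.14 -1.25  0.07]
```

View pics/w2.png

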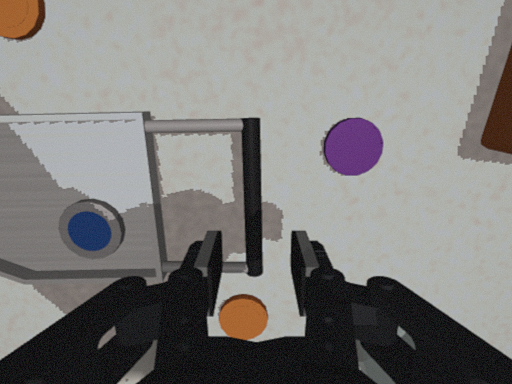

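Request:
{"api": "drive_tool", "payload": {
  "plan": "-0.2 -3 25 4.5 0 -1.2 0;-0.2 0 25 0 0 0 0;-0.2 0 24 0 0 0 0;-0.2 0 0 0 0 0 0"
}}

```text
clock: 3.12
tcp_pos: [0.5439, 0.3303, 0.0568]
orientation: [-0.54, 0.545, 0.461, -0.446]
wrist_force: [-0.1, -0.2, -0.9]
finger_gap: 0.0342
```

```bash
python3 - <<'E'
from h import *
info(); print(to((.535,.327,.045)),rot(80.15))
E
```

```text
t 3.12 tcp [0.5439 0.3303 0.0568] yaw 79.79 tooly [ 0.0208  0.0088 -0.9997] j [ 0.42  0.53 -0.12  0.89 -0.    0.6 ] F [-0.1 -0.2 -0.9] gap 0.0342
[-5.  11.6  8.3] [ 1.09 -0.37  0.7 ]
```

Request:
{"api": "drive_tool", "payload": {
  "plan": "-0.2 -5 8 8 1 -0.4 0.7;-0.2 0 0 0 0 0 0;-0.2 0 0 0 0 0 0"
}}

```text
clock: 3.5
tcp_pos: [0.5378, 0.3279, 0.0535]
orientation: [-0.54, 0.542, 0.458, -0.453]
wrist_force: [0.2, -0.9, -0.3]
finger_gap: 0.034
```

```bash
python3 - <<'E'
from h import *
info(); print(to((.535,.327,.045)),rot(80.15))
E
```

```text
t 3.5 tcp [0.5378 0.3279 0.0535] yaw 80.13 tooly [ 0.0071  0.0023 -1.    ] j [ 0.42  0.53 -0.13  0.9  -0.    0.59] F [ 0.2 -0.9 -0.3] gap 0.034
[-1.4  8.5  2.7] [ 0.38 -0.02  0.2 ]
```

Request:
{"api": "drive_tool", "payload": {
  "plan": "-0.2 -1 9 3 0.4 0 0.2;-0.2 0 5 0 0 0 0;-1 0 0 0 0 0 0;-1 0 0 0 0 0 0;-1 0 0 0 0 0 0"
}}

```text
clock: 4.12
tcp_pos: [0.5348, 0.3279, 0.0391]
orientation: [0.541, -0.541, -0.455, 0.455]
wrist_force: [0.1, -1.7, -0.1]
finger_gap: 0.0105
```

```bash
python3 - <<'E'
from h import *
info(); print(to((.535,.327,.045)),rot(80.15))
E
```

```text
t 4.12 tcp [0.5348 0.3279 0.0391] yaw 80.14 tooly [-1.e-04  8.e-04 -1.e+00] j [ 0.42  0.55 -0.14  0.88  0.    0.59] F [ 0.1 -1.7 -0.1] gap 0.0105
[-0.8 -5.9 -0.3] [-0.02 -0.01  0.04]
```

Request:
{"api": "drive_tool", "payload": {
  "plan": "-1 0 0 0 0 0 0;-1 -1 -18 0 0 0 0;-1 -2 -18 0 0 0 0;-1 -3 -18 0 0 0 0"
}}

```text
clock: 4.62
tcp_pos: [0.5335, 0.3205, 0.0941]
orientation: [-0.541, 0.541, 0.454, -0.456]
wrist_force: [2.5, -3.7, -3.3]
finger_gap: 0.0107
```

```bash
cat >> h.py <<'E'
def bar(off=-.0029):
    s,p,R=pose(); n=np.array([.4895,.066,.032]); d=p-n; x=d[:2]@np.array([np.cos(np.radians(80.15)),np.sin(np.radians(80.15))]); z=d[2]-off
    print('bar x,z',x.round(4),z.round(4),'r',np.hypot(x,z).round(4),'theta',(np.arctan2(z,x)-.0377).round(3))
E
python3 - <<'E'
from h import *
info(); bar()
E
```

```text
t 4.62 tcp [0.5335 0.3205 0.0941] yaw 80.1 tooly [-0.0018 -0.0021 -1.    ] j [ 0.41  0.49 -0.09  0.99 -0.    0.59] F [ 2.5 -3.7 -3.3] gap 0.0107
bar x,z 0.2582 0.065 r 0.2663 theta 0.209
```

Request:
{"api": "drive_tool", "payload": {
  "plan": "-1 -5 -18 0 0 0 0;-1 -7 -18 0 0 0 0;-1 -8 -17 0 0 0 0;-1 -9 -16 0 0 0 0;-1 -9 -14 0 0 0 0;-1 -3 -5 0 0 0 0;-1 0 0 0 0 0 0;-1 0 0 0 0 0 0"
}}

```text
clock: 5.62
tcp_pos: [0.526, 0.2768, 0.19]
orientation: [-0.541, 0.542, 0.454, -0.455]
wrist_force: [0.5, 0.2, -1.3]
finger_gap: 0.0109
```

```bash
python3 - <<'E'
from h import *
info(); bar(); snap('side','s3.png'); snap('scene','c3.png')
a=cv2.imread('pics/s3.png')[150:320,160:350];b=cv2.imread('pics/c3.png')[120:260,220:400]
cv2.imwrite('pics/c3c.png',np.hstack([cv2.resize(a,(400,358)),cv2.resize(b,(400,358))]))
E
```

```text
t 5.62 tcp [0.526  0.2768 0.19  ] yaw 80.03 tooly [-4.e-04 -1.e-03 -1.e+00] j [ 0.35  0.38 -0.02  1.18 -0.    0.52] F [ 0.5  0.2 -1.3] gap 0.0109
bar x,z 0.214 0.1609 r 0.2677 theta 0.607
```

View pics/c3c.png

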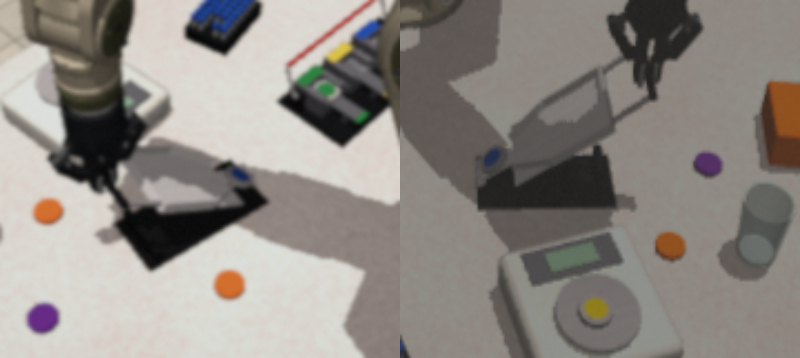

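The blue disc sits on the nose, at about (240,175) in the left crop and (490,157) in the right. Now I lower the tray.

Request:
{"api": "drive_tool", "payload": {
  "plan": "-1 8 12 0 0 0 0;-1 10 17 0 0 0 0;-1 9 18 0 0 0 0;-1 8 18 0 0 0 0;-1 6 19 0 0 0 0;-1 5 19 0 0 0 0;-1 0 0 0 0 0 0"
}}

```text
clock: 6.6
tcp_pos: [0.5343, 0.3246, 0.0762]
orientation: [-0.539, 0.543, 0.453, -0.457]
wrist_force: [1.9, -0.3, 0.2]
finger_gap: 0.0103
```

```bash
python3 - <<'E'
from h import *
info(); bar();print(to((.5348,.3279,.0391)))
E
```

```text
t 6.6 tcp [0.5343 0.3246 0.0762] yaw 80.11 tooly [-9.0e-04 -7.7e-03 -1.0e+00] j [ 0.42  0.51 -0.1   0.96 -0.01  0.59] F [ 1.9 -0.3  0.2] gap 0.0103
bar x,z 0.2625 0.0471 r 0.2667 theta 0.14
[ 3.6 37.   0.1]
```

Request:
{"api": "drive_tool", "payload": {
  "plan": "-1 2 15 0 0 0 0;-1 1 14 0 0 0 0;-1 0 8 0 0 0 0;-1 0 2 0 0 0 0;-1 0 0 0 0 0 0"
}}

```text
clock: 7.22
tcp_pos: [0.535, 0.3278, 0.0431]
orientation: [-0.539, 0.544, 0.455, -0.455]
wrist_force: [1.5, -1.0, -1.3]
finger_gap: 0.0107
```

```bash
python3 - <<'E'
from h import *
info(); bar();print(to((.5348,.3279,.0391)))
E
```

```text
t 7.22 tcp [0.535  0.3278 0.0431] yaw 80.09 tooly [ 0.0036 -0.0062 -1.    ] j [ 0.43  0.55 -0.14  0.89 -0.01  0.6 ] F [ 1.5 -1.  -1.3] gap 0.0107
bar x,z 0.2658 0.014 r 0.2661 theta 0.015
[0.1 4.  0.3]
```

Request:
{"api": "drive_tool", "payload": {
  "plan": "-1 0 5 0 0 0 0;-1 0 2 0 0 0 0;-0.2 0 0 0 0 0 0;-0.2 0 0 0 0 0 0;-0.2 0 -40 0 0 0 0;-0.2 0 -50 0 0 0 0;-0.2 0 -50 0 0 0 0;-0.2 0 0 0 0 0 0"
}}

```text
clock: 8.22
tcp_pos: [0.5336, 0.3288, 0.1813]
orientation: [-0.54, 0.543, 0.454, -0.456]
wrist_force: [-0.3, 0.4, 0.1]
finger_gap: 0.0339
```

```bash
python3 - <<'E'
from h import *
info(); im,d,c=snap('wrist','w4.png');np.savez('/tmp/wrist4.npz',im=im,d=d,**c)
snap('scene','c4.png')
E
```

```text
t 8.22 tcp [0.5336 0.3288 0.1813] yaw 80.09 tooly [ 0.0014 -0.0051 -1.    ] j [ 0.43  0.44  0.06  1.19 -0.01  0.6 ] F [-0.3  0.4  0.1] gap 0.0339
```

View pics/w4.png

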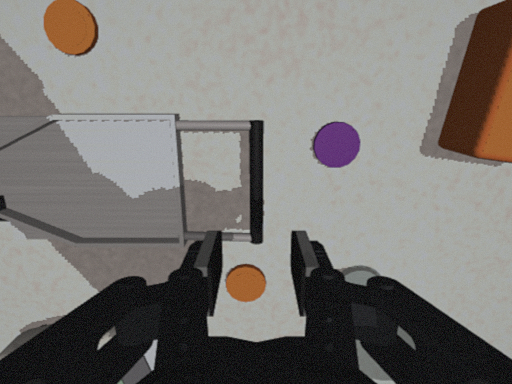

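Request:
{"api": "drive_tool", "payload": {
  "plan": "0.8 0 -20 0 0 10.5 0;0.8 0 -20 0 0 10.5 0;0.8 0 0 0 0 10.5 0;0.8 0 0 0 0 10.5 0;0.8 0 0 0 0 10.5 0;0.8 0 0 0 0 10.5 0;0.8 0 0 0 0 10.5 0;0.8 0 0 0 0 10.5 0"
}}

```text
clock: 9.32
tcp_pos: [0.5241, 0.3248, 0.1958]
orientation: [-0.698, 0.714, -0.049, 0.024]
wrist_force: [0.6, -0.5, 0.3]
finger_gap: 0.0766
```

Request:
{"api": "drive_tool", "payload": {
  "plan": "0.8 0 0 -55 0 8 0;0.8 0 0 -55 0 0 0;0.8 0 0 -55 0 0 0;0.8 0 0 -45 0 0 0;0.8 0 0 0 0 0 0"
}}

```text
clock: 9.95
tcp_pos: [0.4739, 0.1142, 0.1889]
orientation: [-0.69, 0.712, -0.106, 0.069]
wrist_force: [-0.3, 0.7, 0.3]
finger_gap: 0.077
```

```bash
python3 - <<'E'
from h import *
info(); im,d,c=snap('wrist','w5.png');np.savez('/tmp/wrist5.npz',im=im,d=d,**c)
print(to((.4895,.066,.1)),rot(-9.85))
E
```

```text
t 9.95 tcp [0.4739 0.1142 0.1889] yaw -14.25 tooly [-0.0557 -0.0247 -0.9981] j [ 0.08  0.22 -0.24  1.17 -0.02  1.9 ] F [-0.3  0.7  0.3] gap 0.077
[ 31.1  89.  -40.8] [ 2.03 -4.28 -2.82]
```

View pics/w5.png

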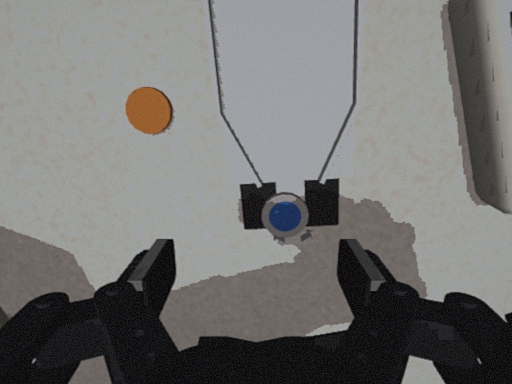

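```bash
python3 - <<'E'
from h import *
c=np.load('/tmp/wrist5.npz'); P=cloud(c,c['d'])
mm=cv2.inRange(cv2.cvtColor(c['im'],cv2.COLOR_RGB2HSV),(100,120,50),(130,255,255))
v,u=np.nonzero(mm); s=(u>260)&(u<310)&(v>190)&(v<240)
print(u[s].mean(),v[s].mean(),ray(c,u[s].mean(),v[s].mean(),.04),np.nanmedian(P[v[s],u[s]],0))
for uv in [(220,112),(355,103),(261,185),(321,182)]: print(uv,ray(c,*uv,.044).round(4))
E
```

```text
284.6195804195804 215.93986013986014 [0.48486295 0.07252608 0.04      ] [0.48481455 0.07262367 0.04002313]
(220, 112) [0.4535 0.177  0.044 ]
(355, 103) [0.561  0.1575 0.044 ]
(261, 185) [0.4712 0.1079 0.044 ]
(321, 182) [0.5228 0.0985 0.044 ]
```

```bash
python3 - <<'E'
import cv2
b=cv2.imread('pics/w5.png')[165:255,225:355]
cv2.imwrite('pics/w5c.png',cv2.resize(b,None,fx=6,fy=6,interpolation=cv2.INTER_CUBIC))
E
```

```text
(no output)
```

View pics/w5c.png

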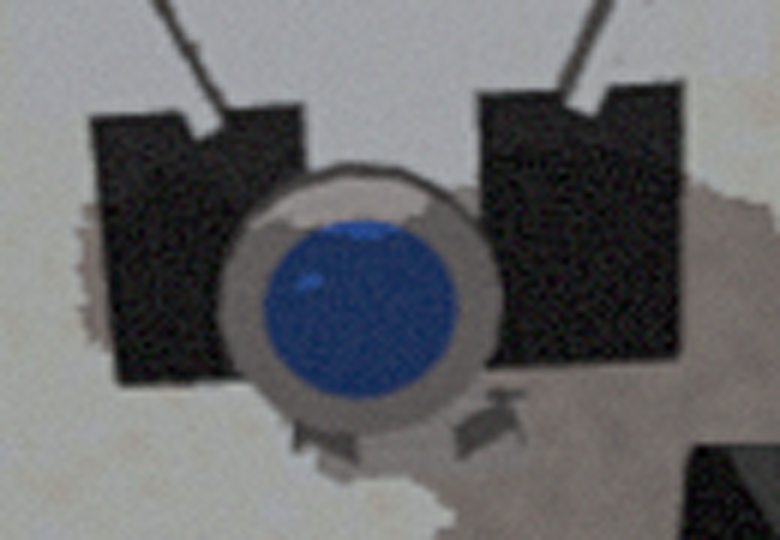

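```bash
python3 - <<'E'
from h import *
c=np.load('/tmp/wrist5.npz'); D=np.array([np.cos(np.radians(80.15)),np.sin(np.radians(80.15))]);L=np.array([D[1],-D[0]])
n=np.array([.4895,.066])
for nm,a,b,z in [('tongue',(275.5,186.7),(304.7,186.7),.032),('base',(244.7,228.8),(338.7,224.5),.006),('baseT',(240.3,185),(339,179),.006),('wallend',(261,185),(321,182),.044),('corner',(220,112),(355,103),.044),('disc',(284.6,215.9),(284.6,215.9),.04),('stops',(279,238.5),(307,237),.044)]:
    p,q=ray(c,*a,z)[:2],ray(c,*b,z)[:2]; m=(p+q)/2; print(nm,m.round(4),'along,lat',(D@(m-n)).round(4),(L@(m-n)).round(4),'width',np.linalg.norm(p-q).round(4))
E
```

```text
tongue [0.4956 0.0965] along,lat 0.0311 0.0008 width 0.0268
base [0.4871 0.0443] along,lat -0.0218 0.0013 width 0.0986
baseT [0.4953 0.0929] along,lat 0.0275 0.0012 width 0.0987
wallend [0.497  0.1032] along,lat 0.038 0.0011 width 0.0524
corner [0.5072 0.1673] along,lat 0.1028 0.0002 width 0.1093
disc [0.4849 0.0726] along,lat 0.0057 -0.0057 width 0.0
stops [0.4879 0.051 ] along,lat -0.0151 0.0009 width 0.026
```

Request:
{"api": "drive_tool", "payload": {
  "plan": "0.8 10 20 -14 2 -4.2 -2.8;0.8 11 20 -14 0 0 0;0.8 10 15 -12 0 0 0;0.8 0 0 0 0 0 0"
}}

```text
clock: 10.5
tcp_pos: [0.4958, 0.0716, 0.1282]
orientation: [0.705, -0.704, 0.06, -0.057]
wrist_force: [0.3, -0.3, 0.2]
finger_gap: 0.077
```

```bash
python3 - <<'E'
from h import *
info(); print(to((.491,.069,.05)),rot(-9.85))
E
```

```text
t 10.5 tcp [0.4958 0.0716 0.1282] yaw -9.54 tooly [-0.0043  0.0021 -1.    ] j [-0.02  0.25 -0.36  0.97  0.    1.72] F [ 0.3 -0.3  0.2] gap 0.077
[-3.9 78.2 -3.5] [-0.08  0.31 -0.26]
```

Request:
{"api": "drive_tool", "payload": {
  "plan": "0.8 -2 20 -2 0 0.3 -0.3;0.8 -2 20 -2 0 0 0;0.8 0 20 0 0 0 0;0.8 0 10 0 0 0 0;0.8 0 0 0 0 0 0"
}}

```text
clock: 11.12
tcp_pos: [0.493, 0.072, 0.0576]
orientation: [0.706, -0.703, 0.059, -0.06]
wrist_force: [0.3, -0.1, -0.7]
finger_gap: 0.077
```

```bash
python3 - <<'E'
from h import *
info(); print(to((.491,.069,.05)),rot(-9.85)); snap('wrist','w6.png')
E
```

```text
t 11.12 tcp [0.493  0.072  0.0576] yaw -9.64 tooly [ 0.002  0.003 -1.   ] j [-0.02  0.32 -0.47  0.79  0.    1.72] F [ 0.3 -0.1 -0.7] gap 0.077
[-1.5  7.6 -3.3] [-0.19  0.21  0.08]
```

View pics/w6.png

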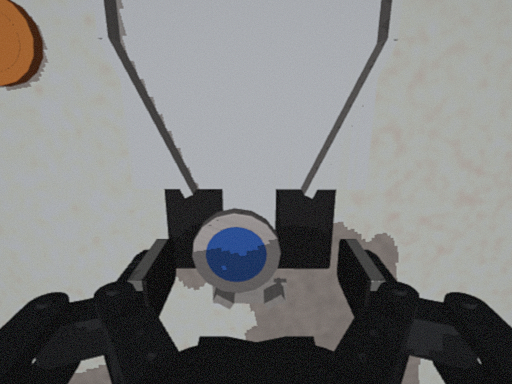

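Request:
{"api": "drive_tool", "payload": {
  "plan": "0.8 -1 9 -3 0 0 0;0.8 0 4 0 0 0 0;0.1 0 0 0 0 0 0;0.1 0 0 0 0 0 0;0.1 0 0 0 0 0 0;0.1 0 0 0 0 0 0",
  "grip_force": 20
}}

```text
clock: 11.92
tcp_pos: [0.493, 0.0691, 0.0461]
orientation: [0.706, -0.703, 0.058, -0.061]
wrist_force: [0.4, 0.4, -0.6]
finger_gap: 0.0472
```

```bash
python3 - <<'E'
from h import *
info(); snap('wrist','w7.png')
E
```

```text
t 11.93 tcp [0.493  0.0691 0.0461] yaw -9.64 tooly [ 0.0055  0.0031 -1.    ] j [-0.02  0.33 -0.49  0.75  0.    1.72] F [ 0.4  0.4 -0.6] gap 0.0472
```

View pics/w7.png

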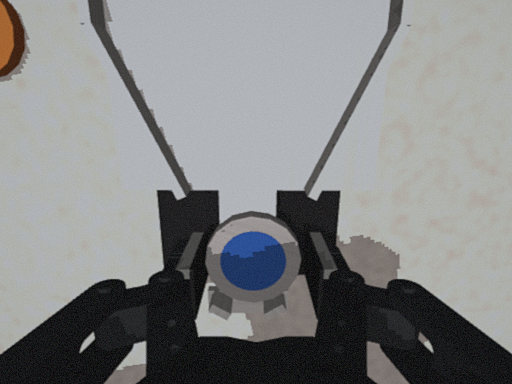

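Request:
{"api": "drive_tool", "payload": {
  "plan": "0.8 0 0 0 0 0 0;0.8 0 0 0 0 0 0;0.8 0 -45 0 0 0 0;0.8 0 -50 0 0 0 0;0.4 0 -10 45 0 0 0;-0.2 0 0 55 0 0 0;-0.2 0 0 55 0 0 0;-0.2 0 0 55 0 0 0"
}}

```text
clock: 12.98
tcp_pos: [0.5311, 0.2778, 0.1569]
orientation: [0.706, -0.703, 0.059, -0.066]
wrist_force: [0.5, -0.6, 0.6]
finger_gap: 0.0339
```

Request:
{"api": "drive_tool", "payload": {
  "plan": "-0.2 0 0 25 0 -10.6 0;-0.2 0 0 0 0 -10.6 0;-0.2 0 0 0 0 -10.6 0;-0.2 0 0 0 0 -10.6 0;-0.2 0 0 0 0 -10.6 0;-0.2 0 0 0 0 -10.6 0;-0.2 0 0 0 0 -10.6 0;-0.2 0 0 0 0 -10.6 0"
}}

```text
clock: 13.98
tcp_pos: [0.5355, 0.3092, 0.1556]
orientation: [-0.556, 0.558, 0.439, -0.431]
wrist_force: [-0.8, -0.2, -1.0]
finger_gap: 0.0345
```

```bash
python3 - <<'E'
from h import *
info(); print(to((.535,.3279,.07)),rot(80.15)); 
E
```

```text
t 13.97 tcp [0.5355 0.3092 0.1556] yaw 75.98 tooly [ 0.0101  0.0044 -0.9999] j [ 0.39  0.43 -0.03  1.1   0.    0.64] F [-0.8 -0.2 -1. ] gap 0.0345
[17.5 85.7  5.8] [ 0.52 -4.17  0.37]
```

Request:
{"api": "drive_tool", "payload": {
  "plan": "-0.2 12 0 4 0.5 -3 0.4;-0.2 3 25 1 0 0 0;-0.2 0 25 0 0 0 0;-0.2 0 20 0 0 0 0;-0.2 0 0 0 0 0 0"
}}

```text
clock: 14.6
tcp_pos: [0.5348, 0.3256, 0.0842]
orientation: [-0.545, 0.545, 0.451, -0.45]
wrist_force: [0.3, 0.2, -0.3]
finger_gap: 0.0343
```

```bash
python3 - <<'E'
from h import *
info(); print(to((.535,.3279,.042)),rot(80.15)); 
E
```

```text
t 14.6 tcp [0.5348 0.3256 0.0842] yaw 79.18 tooly [ 1.2e-03 -1.0e-04 -1.0e+00] j [ 0.42  0.5  -0.09  0.97 -0.    0.61] F [ 0.3  0.2 -0.3] gap 0.0343
[ 2.3 42.2  0.2] [ 0.07 -0.97  0.  ]
```

Request:
{"api": "drive_tool", "payload": {
  "plan": "-0.2 2 15 0 0 -0.9 0;-0.2 0 15 0 0 0 0;-0.2 0 10 0 0 0 0;-0.2 0 4 0 0 0 0;-1 0 0 0 0 0 0;-1 0 0 0 0 0 0;-1 0 0 0 0 0 0;-1 0 0 0 0 0 0",
  "grip_force": 40
}}

```text
clock: 15.6
tcp_pos: [0.5364, 0.3276, 0.0393]
orientation: [-0.54, 0.542, 0.456, -0.454]
wrist_force: [-0.3, -0.8, -1.8]
finger_gap: 0.0109
```

```bash
python3 - <<'E'
from h import *
info(); print(to((.535,.3279,.042)),rot(80.15)); 
E
```

```text
t 15.6 tcp [0.5364 0.3276 0.0393] yaw 80.11 tooly [ 3.5e-03  1.0e-04 -1.0e+00] j [ 0.42  0.55 -0.14  0.88 -0.    0.59] F [-0.3 -0.8 -1.8] gap 0.0109
[ 0.  -2.7  1.4] [ 0.2  -0.04  0.04]
```

Request:
{"api": "drive_tool", "payload": {
  "plan": "-1 -1 -18 0 0 0 0;-1 -2 -18 0 0 0 0;-1 -3 -18 0 0 0 0;-1 -5 -18 0 0 0 0;-1 -7 -18 0 0 0 0;-1 -8 -17 0 0 0 0;-1 -7 -12 0 0 0 0;-1 0 0 0 0 0 0"
}}

```text
clock: 16.6
tcp_pos: [0.53, 0.2908, 0.168]
orientation: [-0.54, 0.544, 0.455, -0.454]
wrist_force: [-0.0, -2.0, -4.3]
finger_gap: 0.0104
```

Request:
{"api": "drive_tool", "payload": {
  "plan": "-1 0 0 0 0 0 0;-1 0 0 0 0 0 0"
}}

```text
clock: 16.85
tcp_pos: [0.53, 0.2911, 0.1675]
orientation: [-0.54, 0.544, 0.455, -0.454]
wrist_force: [1.6, -1.5, -3.2]
finger_gap: 0.0106
```

```bash
python3 - <<'E'
from h import *
info(); bar(); im,d,c=snap('scene','c8.png')
b=cv2.imread('pics/c8.png')[130:230,230:360]
cv2.imwrite('pics/c8c.png',cv2.resize(b,None,fx=5,fy=5,interpolation=cv2.INTER_CUBIC))
E
```

```text
t 16.85 tcp [0.53   0.2911 0.1675] yaw 80.0 tooly [ 0.0051 -0.0027 -1.    ] j [ 0.37  0.4  -0.04  1.13 -0.    0.55] F [ 1.6 -1.5 -3.2] gap 0.0106
bar x,z 0.2287 0.1384 r 0.2673 theta 0.506
```

View pics/c8c.png

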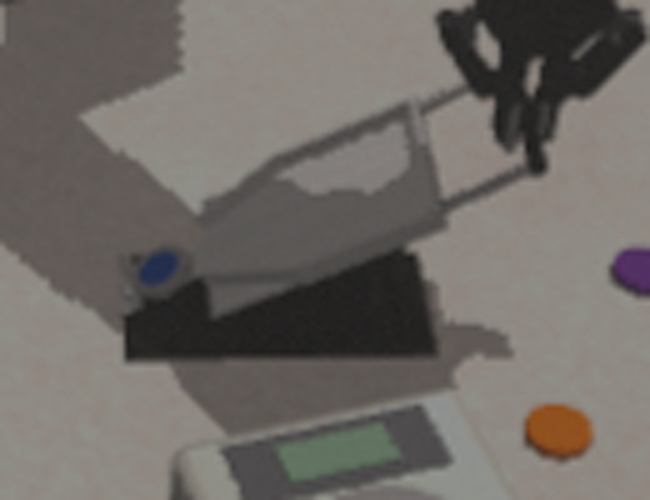

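Disc seated between the stops (crop (158,267)). I lower it gently.

Request:
{"api": "drive_tool", "payload": {
  "plan": "-1 6 10 0 0 0 0;-1 7 13 0 0 0 0;-1 6 14 0 0 0 0;-1 6 15 0 0 0 0;-1 5 15 0 0 0 0;-1 4 15 0 0 0 0;-1 3 15 0 0 0 0;-1 0 0 0 0 0 0"
}}

```text
clock: 17.9
tcp_pos: [0.5362, 0.3266, 0.0595]
orientation: [-0.538, 0.546, 0.452, -0.457]
wrist_force: [0.7, -2.1, -0.7]
finger_gap: 0.0102
```

```bash
python3 - <<'E'
from h import *
info(); bar();print(to((.5355,.3279,.0391)))
E
```

```text
t 17.9 tcp [0.5362 0.3266 0.0595] yaw 79.98 tooly [ 0.0018 -0.0126 -0.9999] j [ 0.42  0.53 -0.11  0.93 -0.01  0.6 ] F [ 0.7 -2.1 -0.7] gap 0.0102
bar x,z 0.2647 0.0304 r 0.2665 theta 0.077
[ 1.4 20.4  1. ]
```

Request:
{"api": "drive_tool", "payload": {
  "plan": "-1 1 10 0 0 0 0;-1 0 8 0 0 0 0;-1 0 5 0 0 0 0;-1 0 2 0 0 0 0;-0.2 0 0 0 0 0 0;-0.2 0 0 0 0 0 0;-0.2 0 -40 0 0 0 0;-0.2 0 -50 0 0 0 0"
}}

```text
clock: 18.9
tcp_pos: [0.5339, 0.3304, 0.131]
orientation: [-0.539, 0.543, 0.453, -0.456]
wrist_force: [0.2, 0.3, -0.4]
finger_gap: 0.0341
```

Request:
{"api": "drive_tool", "payload": {
  "plan": "0.2 0 -25 0 -0.4 10.5 0;0.8 0 0 0 0 10.5 0;0.8 0 0 0 0 10.5 0;0.8 0 0 0 0 10.5 0;0.8 0 0 0 0 10.5 0;0.8 0 0 0 0 10.5 0;0.8 0 0 0 0 10.5 0;0.8 0 0 0 0 10.5 0"
}}

```text
clock: 19.9
tcp_pos: [0.538, 0.3381, 0.1596]
orientation: [0.708, -0.704, 0.031, -0.042]
wrist_force: [0.2, -0.9, 0.1]
finger_gap: 0.0771
```

```bash
python3 - <<'E'
from h import *
info(); print(to((.4905,.069,.12)),rot(-9.85))
E
```

```text
t 19.9 tcp [0.538  0.3381 0.1596] yaw -5.93 tooly [ 0.0163  0.0051 -0.9999] j [ 0.44  0.46  0.02  1.12 -0.    2.11] F [ 0.2 -0.9  0.1] gap 0.0771
[ -20.1   37.5 -272.8] [-0.42  3.92  0.88]
```

Request:
{"api": "drive_tool", "payload": {
  "plan": "0.8 -4 0 -50 -0.4 4 0.9;0.8 0 0 -55 0 0 0;0.8 0 0 -55 0 0 0;0.8 0 0 -55 0 0 0;0.8 0 10 -45 0 0 0;0.8 0 10 0 0 0 0;0.8 0 0 0 0 0 0"
}}

```text
clock: 20.78
tcp_pos: [0.4949, 0.0802, 0.1357]
orientation: [0.708, -0.701, 0.059, -0.063]
wrist_force: [-0.2, 0.1, -0.2]
finger_gap: 0.0766
```

```bash
python3 - <<'E'
from h import *
info(); print(to((.4905,.069,.05)),rot(-9.85));im,d,c=snap('wrist','w9.png')
mm=cv2.inRange(cv2.cvtColor(im,cv2.COLOR_RGB2HSV),(100,120,50),(130,255,255))
k,l,s,ce=cv2.connectedComponentsWithStats(mm)
for i in range(1,k):
    if s[i,4]>100: print(ce[i],s[i,4],ray(c,*ce[i],.04))
E
```

```text
t 20.77 tcp [0.4949 0.0802 0.1357] yaw -9.91 tooly [ 0.0054  0.0085 -0.9999] j [-0.    0.24 -0.36  0.97  0.01  1.74] F [-0.2  0.1 -0.2] gap 0.0766
[ -2.8  85.6 -12.6] [-0.53 -0.05  0.22]
[253.5061082  216.04013962] 1146 [0.49309397 0.0686083  0.04      ]
```

View pics/w9.png

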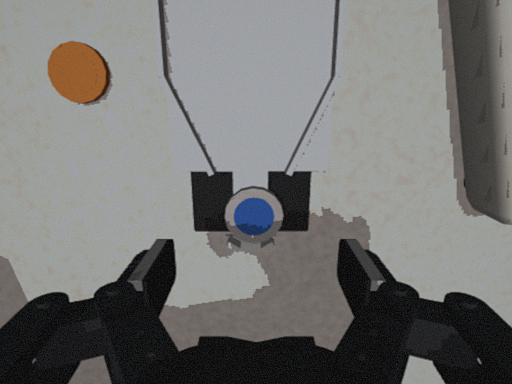

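Request:
{"api": "drive_tool", "payload": {
  "plan": "0.6 -2 20 -5 -0.5 0 0.2;0.6 0 20 -5 0 0 0;0.6 0 20 -2 0 0 0;0.6 0 15 0 0 0 0;0.6 0 0 0 0 0 0",
  "grip_force": 30
}}

```text
clock: 21.45
tcp_pos: [0.4957, 0.0761, 0.0609]
orientation: [0.706, -0.704, 0.054, -0.059]
wrist_force: [-0.6, 0.3, -0.0]
finger_gap: 0.0685
```

```bash
python3 - <<'E'
from h import *
info(); print(to((.4925,.069,.045)),rot(-9.85))
E
```

```text
t 21.45 tcp [0.4957 0.0761 0.0609] yaw -9.22 tooly [ 0.0069  0.0026 -1.    ] j [-0.01  0.31 -0.46  0.79  0.    1.72] F [-0.6  0.3 -0. ] gap 0.0685
[-2.1 15.8 -7.6] [-0.21  0.63  0.37]
```

Request:
{"api": "drive_tool", "payload": {
  "plan": "0.6 -2 9 -7 0 0.6 0.4;0.6 0 8 -1 0 0 0;0.6 0 0 0 0 0 0"
}}

```text
clock: 21.82
tcp_pos: [0.4938, 0.0695, 0.0442]
orientation: [0.706, -0.703, 0.059, -0.061]
wrist_force: [0.0, -0.1, 0.2]
finger_gap: 0.0681
```

```bash
python3 - <<'E'
from h import *
info(); print(to((.4925,.069,.045)),rot(-9.85))
E
```

```text
t 21.82 tcp [0.4938 0.0695 0.0442] yaw -9.72 tooly [ 0.0021  0.004  -1.    ] j [-0.02  0.33 -0.48  0.75  0.    1.72] F [ 0.  -0.1  0.2] gap 0.0681
[-1.2 -0.8 -0.7] [-0.25  0.13  0.08]
```

Request:
{"api": "drive_tool", "payload": {
  "plan": "-1 0 0 0 0 0 0;-1 0 0 0 0 0 0;-1 0 0 0 0 0 0;-1 0 -12 0 0 0 0;-1 0 -25 0 0 0 0;-1 0 -45 0 0 0 0;-1 0 -50 0 0 0 0;-1 0 -20 0 0 0 0"
}}

```text
clock: 22.82
tcp_pos: [0.4925, 0.0684, 0.2027]
orientation: [0.706, -0.703, 0.06, -0.06]
wrist_force: [0.5, 0.2, -0.8]
finger_gap: 0.0425
```

```bash
python3 - <<'E'
from h import *
info();snap('wrist','w10.png')
E
```

```text
t 22.82 tcp [0.4925 0.0684 0.2027] yaw -9.76 tooly [ 8.0e-04  3.6e-03 -1.0e+00] j [-0.03  0.18 -0.25  1.14  0.    1.72] F [ 0.5  0.2 -0.8] gap 0.0425
```

View pics/w10.png

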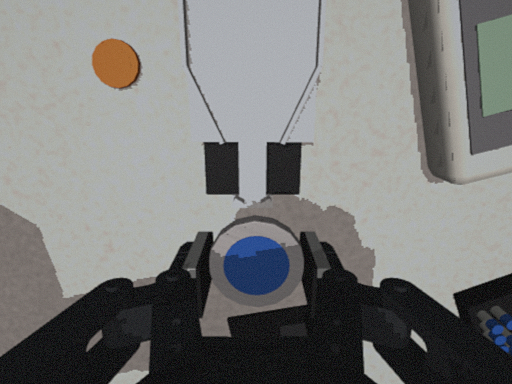

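Request:
{"api": "drive_tool", "payload": {
  "plan": "-1 2 0 -50 0 0 0;-1 2 0 -55 0 0 0;-1 2 0 -55 0 0 0;-1 2 0 -55 0 0 0;-1 2 0 -55 0 0 0;-1 2 0 -55 0 -10 0;-1 0 0 0 0 -10 0;-1 0 0 0 0 -10 0"
}}

```text
clock: 23.88
tcp_pos: [0.4501, -0.265, 0.2041]
orientation: [-0.695, 0.695, 0.134, -0.127]
wrist_force: [-0.3, -0.3, -0.8]
finger_gap: 0.0425
```

Request:
{"api": "drive_tool", "payload": {
  "plan": "-1 0 0 0 0 -10.5 0;-1 0 0 0 0 -10.5 0;-1 0 0 0 0 -10.5 0;-1 0 0 0 0 -10.5 0;-1 0 0 0 0 -10.5 0;-1 0 0 0 0 -10.5 0;-1 0 0 0 0 -10.5 0;-1 0 0 0 0 0 0"
}}

```text
clock: 24.88
tcp_pos: [0.4476, -0.2652, 0.2013]
orientation: [-0.47, 0.472, 0.529, -0.526]
wrist_force: [1.0, 0.5, -1.0]
finger_gap: 0.0426
```

```bash
python3 - <<'E'
from h import *
info();im,d,c=snap('wrist','w11.png');np.savez('/tmp/wrist11.npz',im=im,d=d,**c)
E
```

```text
t 24.88 tcp [ 0.4476 -0.2652  0.2013] yaw 96.47 tooly [ 0.005   0.0025 -1.    ] j [-0.69  0.23 -0.2   1.14  0.01 -0.8 ] F [ 1.   0.5 -1. ] gap 0.0426
```

View pics/w11.png

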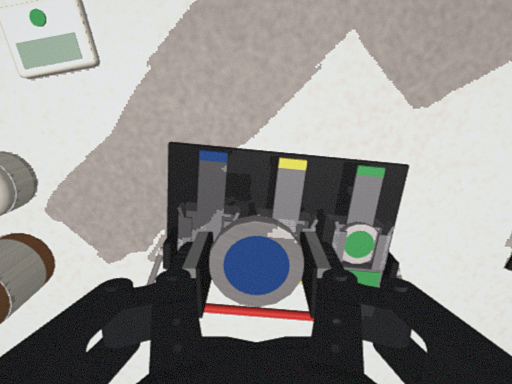

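```bash
python3 - <<'E'
from h import *
c=np.load('/tmp/wrist11.npz'); P=cloud(c,c['d']);h=cv2.cvtColor(c['im'],cv2.COLOR_RGB2HSV)
for nm,lo,hi,z in(('blue',(100,120,50),(125,255,255),.032),('yel',(22,120,80),(32,255,255),.032),('grn',(45,90,30),(80,255,255),.032),('red',(0,150,60),(4,255,255),.094)):
    k,l,s,ce=cv2.connectedComponentsWithStats(cv2.inRange(h,lo,hi))
    for i in range(1,k):
        if s[i,4]>60:
            v,u=np.nonzero(l==i); print(nm,s[i].tolist(),ce[i].round(1),ray(c,*ce[i],z).round(4),np.nanmedian(P[v,u],0).round(4))
# tongue edges at row 185
row=c['im'][190,180:260].mean(1); print(row.astype(int).tolist())
E
```

```text
blue [199, 150, 29, 13, 296] [212.9 155.6] [ 0.4351 -0.3074  0.032 ] [ 0.4353 -0.3075  0.0325]
blue [224, 236, 65, 59, 2993] [256.1 265. ] [ 0.5457 -0.2543  0.032 ] [ 0.4492 -0.2656  0.197 ]
yel [278, 157, 29, 13, 297] [292.  163.2] [ 0.434  -0.2326  0.032 ] [ 0.4342 -0.2326  0.0325]
grn [30, 9, 16, 17, 213] [37.2 17.3] [ 0.3355 -0.4606  0.032 ] [ 0.3334 -0.4702  0.0173]
grn [356, 165, 30, 13, 289] [370.5 170.5] [ 0.4327 -0.1573  0.032 ] [ 0.4328 -0.1569  0.0325]
grn [345, 231, 29, 27, 593] [358.8 244. ] [ 0.5099 -0.1523  0.032 ] [ 0.5058 -0.1559  0.0406]
grn [347, 270, 34, 18, 354] [366.2 277.5] [ 0.5476 -0.1364  0.032 ] [ 0.5369 -0.1438  0.0474]
red [204, 304, 110, 17, 825] [257.3 311.8] [ 0.5546 -0.2524  0.094 ] [ 0.5539 -0.2526  0.0948]
[42, 33, 34, 40, 32, 28, 33, 34, 33, 38, 30, 39, 38, 24, 34, 27, 36, 49, 72, 92, 91, 88, 93, 92, 85, 91, 88, 90, 91, 91, 91, 92, 91, 93, 91, 91, 87, 90, 88, 95, 94, 91, 89, 96, 84, 57, 31, 30, 30, 40, 36, 32, 27, 34, 34, 32, 36, 32, 35, 32, 34, 36, 37, 24, 41, 35, 36, 30, 37, 29, 47, 51, 43, 44, 51, 44, 48, 44, 48, 51]
```

```bash
python3 - <<'E'
from h import *
info(); print(to((.457,-.307,.1)),rot(90.9))
E
```

```text
t 24.93 tcp [ 0.4476 -0.2652  0.2014] yaw 96.4 tooly [ 0.005   0.0025 -1.    ] j [-0.69  0.23 -0.2   1.14  0.01 -0.8 ] F [-0.3 -0.4 -1.6] gap 0.0424
[-42.8 101.3  -4.2] [0.3  5.5  0.12]
```

Request:
{"api": "drive_tool", "payload": {
  "plan": "-1 -20 15 -2 0.3 5.5 0.1;-1 -20 15 -6 0 0 0;-1 0 25 0 0 0 0;-1 0 25 0 0 0 0;-1 0 10 0 0 0 0;-1 0 0 0 0 0 0"
}}

```text
clock: 25.68
tcp_pos: [0.4592, -0.3084, 0.1075]
orientation: [-0.498, 0.498, 0.502, -0.502]
wrist_force: [-0.0, 0.4, -0.6]
finger_gap: 0.0422
```

```bash
python3 - <<'E'
from h import *
info(); print(to((.457,-.307,.046)),rot(90.9))
E
```

```text
t 25.68 tcp [ 0.4592 -0.3084  0.1075] yaw 90.39 tooly [ 6.e-04 -1.e-04 -1.e+00] j [-0.74  0.36 -0.26  0.95  0.   -0.74] F [-0.   0.4 -0.6] gap 0.0422
[ 1.4 61.5  2.3] [ 0.04 -0.51 -0.01]
```

Request:
{"api": "drive_tool", "payload": {
  "plan": "-1 1.5 15 2 0 -0.5 0;-1 0 15 0 0 0 0;-1 0 15 0 0 0 0;-1 0 8 0 0 0 0;-1 0 0 0 0 0 0"
}}

```text
clock: 26.3
tcp_pos: [0.458, -0.3075, 0.0523]
orientation: [-0.495, 0.497, 0.504, -0.504]
wrist_force: [0.8, 0.7, -0.3]
finger_gap: 0.0424
```

```bash
python3 - <<'E'
from h import *
info(); print(to((.457,-.307,.045)),rot(90.9));im,d,c=snap('wrist','w12.png')
E
```

```text
t 26.3 tcp [ 0.458  -0.3075  0.0523] yaw 90.94 tooly [ 0.0025 -0.0017 -1.    ] j [-0.74  0.41 -0.34  0.82  0.   -0.75] F [ 0.8  0.7 -0.3] gap 0.0424
[0.5 7.3 1. ] [ 0.14  0.04 -0.1 ]
```

View pics/w12.png

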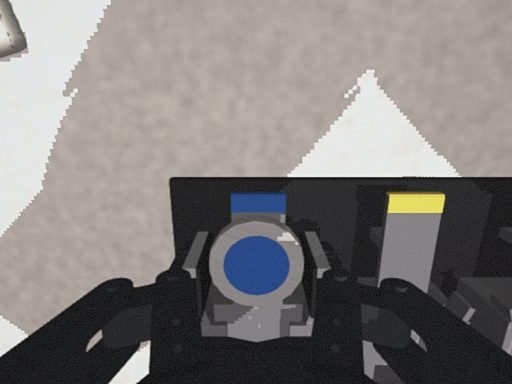

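Request:
{"api": "drive_tool", "payload": {
  "plan": "-1 0 4 0 0 0 0;-1 0 3 0 0 0 0;-1 0 2 0 0 0 0;-1 0 0 0 0 0 0"
}}

```text
clock: 26.85
tcp_pos: [0.4593, -0.3085, 0.0449]
orientation: [-0.494, 0.498, 0.504, -0.504]
wrist_force: [-0.3, -0.8, -0.5]
finger_gap: 0.0426
```

```bash
python3 - <<'E'
from h import *
info(); print(to((.457,-.307,.045)),rot(90.9))
E
```

```text
t 26.85 tcp [ 0.4593 -0.3085  0.0449] yaw 90.95 tooly [ 0.0052 -0.0041 -1.    ] j [-0.74  0.42 -0.35  0.8   0.   -0.75] F [-0.3 -0.8 -0.5] gap 0.0426
[ 1.5 -0.2  2.2] [ 0.29  0.05 -0.24]
```

Request:
{"api": "drive_tool", "payload": {
  "plan": "-1 1.5 1.5 0 0.3 0 -0.2;-1 0 1 0 0 0 0;-1 0 0 0 0 0 0"
}}

```text
clock: 27.22
tcp_pos: [0.4596, -0.3086, 0.0449]
orientation: [0.495, -0.497, -0.503, 0.505]
wrist_force: [0.2, -0.6, -1.1]
finger_gap: 0.0426
```

```bash
python3 - <<'E'
from h import *
info(); print(to((.457,-.307,.045)),rot(90.9))
E
```

```text
t 27.23 tcp [ 0.4596 -0.3086  0.0449] yaw 90.9 tooly [ 6.0e-04 -4.6e-03 -1.0e+00] j [-0.73  0.42 -0.34  0.8  -0.   -0.75] F [ 0.2 -0.6 -1.1] gap 0.0426
[ 1.6 -0.1  2.6] [ 0.03  0.   -0.27]
```

Request:
{"api": "drive_tool", "payload": {
  "plan": "-1 1 3 0 0 0 0;-1 0 0 0 0 0 0"
}}

```text
clock: 27.48
tcp_pos: [0.4601, -0.3089, 0.0451]
orientation: [0.494, -0.499, -0.502, 0.505]
wrist_force: [0.2, 0.9, -1.7]
finger_gap: 0.0423
```

```bash
python3 - <<'E'
from h import *
info(); snap('wrist','w13.png')
E
```

```text
t 27.48 tcp [ 0.4601 -0.3089  0.0451] yaw 90.89 tooly [ 0.002  -0.0084 -1.    ] j [-0.73  0.42 -0.34  0.8  -0.   -0.75] F [ 0.2  0.9 -1.7] gap 0.0423
```

View pics/w13.png

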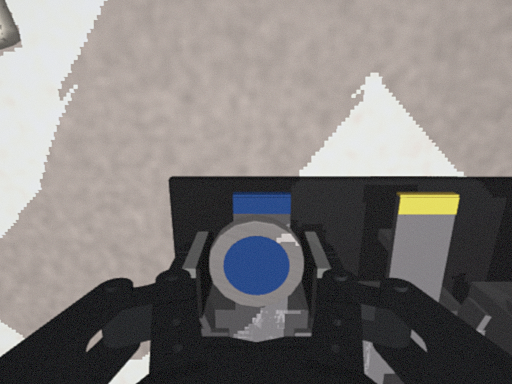

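Request:
{"api": "drive_tool", "payload": {
  "plan": "0 0 0 0 0 0 0;0.2 0 0 0 0 0 0;0.4 0 0 0 0 0 0;0.4 0 0 0 0 0 0;0.4 0 0 0 0 0 0"
}}

```text
clock: 28.15
tcp_pos: [0.46, -0.3086, 0.0437]
orientation: [0.494, -0.498, -0.502, 0.505]
wrist_force: [1.0, 0.9, 0.0]
finger_gap: 0.0598
```

```bash
python3 - <<'E'
from h import *
info(); im,d,c=snap('wrist','w14.png')
k,l,s,ce=cv2.connectedComponentsWithStats(cv2.inRange(cv2.cvtColor(im,cv2.COLOR_RGB2HSV),(100,120,50),(125,255,255)))
P=cloud(c,d)
for i in range(1,k):
    if s[i,4]>60: print(ce[i],ray(c,*ce[i],.040).round(4),np.nanmedian(P[l==i],0).round(4))
E
```

```text
t 28.15 tcp [ 0.46   -0.3086  0.0437] yaw 90.89 tooly [ 0.0011 -0.0072 -1.    ] j [-0.73  0.42 -0.34  0.8  -0.   -0.75] F [1.  0.9 0. ] gap 0.0598
[260.61016949 203.49075501] [ 0.4321 -0.3077  0.04  ] [ 0.4347 -0.3075  0.0324]
[255.32031767 266.56154864] [ 0.462  -0.3095  0.04  ] [ 0.4619 -0.3095  0.0403]
```

View pics/w14.png

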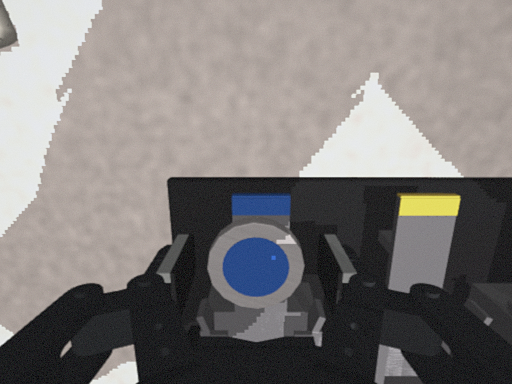

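Request:
{"api": "drive_tool", "payload": {
  "plan": "0.6 0 -20 0 0.4 0 0;0.6 0 -30 0 0 0 0;-0.5 0 -10 15 0 0 0;-1 0 0 20 0 0 0;-1 0 0 15 0 0 0;-1 0 0 0 0 0 0"
}}

```text
clock: 28.95
tcp_pos: [0.4056, -0.3078, 0.1037]
orientation: [0.497, -0.495, -0.5, 0.507]
wrist_force: [0.3, -0.7, -0.5]
finger_gap: 0.0001
```

```bash
python3 - <<'E'
from h import *
info(); print(to((.417,-.308,.056)),rot(90.9)); snap('wrist','w15.png')
E
```

```text
t 28.95 tcp [ 0.4056 -0.3078  0.1037] yaw 90.88 tooly [-0.0091 -0.0051 -0.9999] j [-0.8   0.29 -0.37  0.91 -0.01 -0.82] F [ 0.3 -0.7 -0.5] gap 0.0001
[ -0.1  47.6 -11.8] [-0.53 -0.02 -0.28]
```

View pics/w15.png

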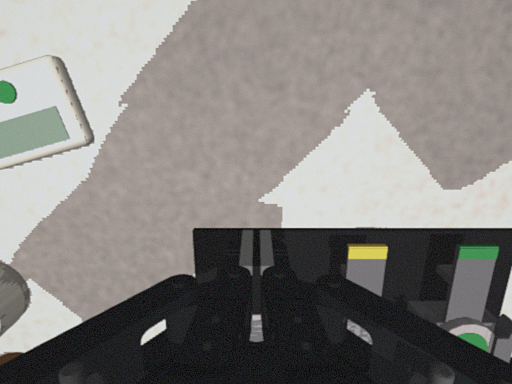

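Request:
{"api": "drive_tool", "payload": {
  "plan": "-1 0 20 -3 -0.5 0 -0.3;-1 0 20 -3 0 0 0;-1 0 8 -2 0 0 0;-1 0 0 0 0 0 0"
}}

```text
clock: 29.5
tcp_pos: [0.4158, -0.3087, 0.0543]
orientation: [-0.495, 0.497, 0.504, -0.504]
wrist_force: [-0.3, -0.1, -0.2]
finger_gap: -0.0003
```

```bash
python3 - <<'E'
from h import *
info(); print(to((.417,-.308,.056)),rot(90.9)); im,d,c=snap('scene','c16.png')
b=im[165:235,110:230,::-1]
cv2.imwrite('pics/c16c.png',cv2.resize(b,None,fx=6,fy=6,interpolation=cv2.INTER_CUBIC))
E
```

```text
t 29.5 tcp [ 0.4158 -0.3087  0.0543] yaw 90.92 tooly [ 1.7e-03 -5.0e-04 -1.0e+00] j [-0.79  0.35 -0.42  0.79  0.   -0.81] F [-0.3 -0.1 -0.2] gap -0.0003
[ 0.7 -1.7 -1.2] [ 0.1   0.02 -0.03]
```

View pics/c16c.png

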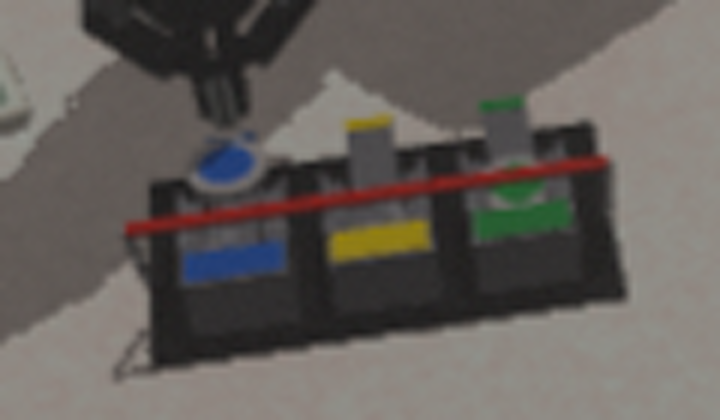

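Request:
{"api": "drive_tool", "payload": {
  "plan": "-1 1 -3 0 0 0 0;-1 0 0 -6 0 0 0;-1 0 0 -8 0 0 0;-1 0 0 -8 0 0 0;-1 0 0 -8 0 0 0;-1 0 0 -6 0 0 0"
}}

```text
clock: 30.3
tcp_pos: [0.4552, -0.3081, 0.0601]
orientation: [-0.494, 0.498, 0.504, -0.504]
wrist_force: [-0.6, 0.2, 0.1]
finger_gap: -0.0005
```

```bash
python3 - <<'E'
from h import *
info(); print(to((.476,-.307,.056)),rot(90.9))
E
```

```text
t 30.3 tcp [ 0.4552 -0.3081  0.0601] yaw 90.91 tooly [ 0.0043 -0.0034 -1.    ] j [-0.74  0.4  -0.34  0.83  0.   -0.76] F [-0.6  0.2  0.1] gap -0.0005
[  0.8   4.1 -20.8] [ 0.24  0.01 -0.2 ]
```

```bash
python3 - <<'E'
from h import *
im,d,c=snap('scene','c17.png')
b=im[165:235,110:230,::-1]
cv2.imwrite('pics/c17c.png',cv2.resize(b,None,fx=6,fy=6,interpolation=cv2.INTER_CUBIC))
E
```

```text
(no output)
```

View pics/c17c.png

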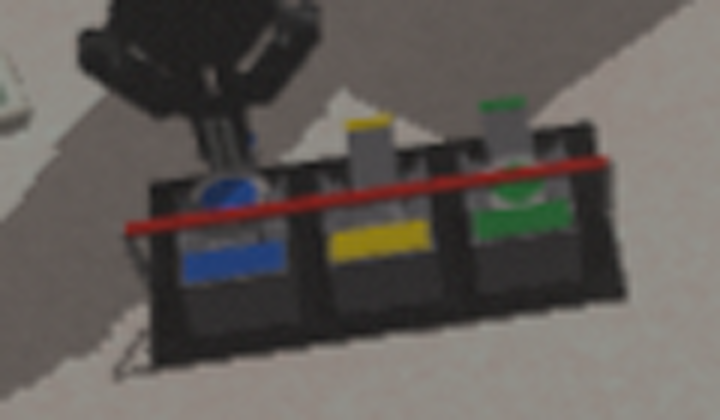

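Request:
{"api": "drive_tool", "payload": {
  "plan": "-1 0.5 0 4 0.2 0 -0.2;-1 0 4 0 0 0 0;-1 0 0 0 0 0 0"
}}

```text
clock: 30.72
tcp_pos: [0.4515, -0.3075, 0.0555]
orientation: [-0.496, 0.496, 0.504, -0.504]
wrist_force: [0.0, 1.0, -0.9]
finger_gap: -0.0
```

```bash
python3 - <<'E'
from h import *
info(); print(to((.476,-.307,.056)),rot(90.9))
E
```

```text
t 30.73 tcp [ 0.4515 -0.3075  0.0555] yaw 90.94 tooly [ 9.e-04  6.e-04 -1.e+00] j [-0.75  0.4  -0.35  0.83  0.   -0.76] F [ 0.   1.  -0.9] gap -0.0
[  0.1  -0.5 -24.5] [0.05 0.04 0.03]
```

Request:
{"api": "drive_tool", "payload": {
  "plan": "-1 0 0.5 -7 0 0 0;-1 0 0.5 -7 0 0 0;-1 0 0.5 -7 0 0 0;-1 0 0 -5 0 0 0"
}}

```text
clock: 31.22
tcp_pos: [0.4765, -0.3072, 0.054]
orientation: [0.497, -0.495, -0.503, 0.505]
wrist_force: [-15.2, -2.2, 11.2]
finger_gap: -0.0001
```

```bash
python3 - <<'E'
from h import *
info(); print(to((.476,-.307,.056)),rot(90.9))
im,d,c=snap('scene','c18.png')
b=im[165:235,110:230,::-1]
cv2.imwrite('pics/c18c.png',cv2.resize(b,None,fx=6,fy=6,interpolation=cv2.INTER_CUBIC))
E
```

```text
t 31.23 tcp [ 0.4765 -0.3072  0.054 ] yaw 90.86 tooly [-4.6e-03 -3.0e-04 -1.0e+00] j [-0.71  0.44 -0.29  0.85 -0.   -0.73] F [-15.2  -2.2  11.2] gap -0.0001
[ 0.2 -2.   0.5] [-0.27 -0.04 -0.02]
```

View pics/c18c.png

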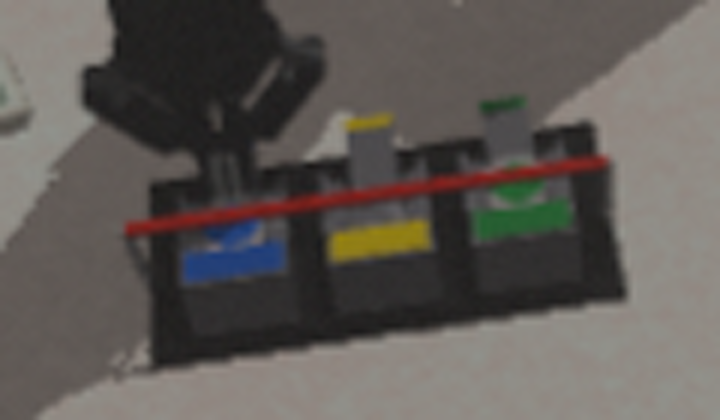

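Request:
{"api": "drive_tool", "payload": {
  "plan": "-1 0 -1 -3 0 0 0;-1 0 -1 -2 0 0 0"
}}

```text
clock: 31.52
tcp_pos: [0.4765, -0.3058, 0.0543]
orientation: [0.501, -0.492, -0.499, 0.507]
wrist_force: [-5.2, -0.5, -1.0]
finger_gap: 0.0001
```

Request:
{"api": "drive_tool", "payload": {
  "plan": "-1 0 0 15 0 0 0;-1 0 -15 20 0 0 0;-1 0 -45 0 0 0 0;-1 0 -45 0 0 0 0;-1 0 -20 0 0 0 0;-1 0 0 0 0 0 0"
}}

```text
clock: 32.28
tcp_pos: [0.4409, -0.3059, 0.1825]
orientation: [0.501, -0.492, -0.5, 0.507]
wrist_force: [-0.1, -0.1, -0.1]
finger_gap: 0.0002
```

```bash
python3 - <<'E'
from h import *
info(); 
im,d,c=snap('scene','c19.png');P=cloud(c,d)
b=im[165:235,110:230,::-1]; h=cv2.cvtColor(im,cv2.COLOR_RGB2HSV)
cv2.imwrite('pics/c19c.png',cv2.resize(b,None,fx=6,fy=6,interpolation=cv2.INTER_CUBIC))
im,d,c=snap('wrist','w19.png'); h=cv2.cvtColor(im,cv2.COLOR_RGB2HSV);P=cloud(c,d)
for nm,lo,hi in(('blue',(100,120,50),(125,255,255)),('yel',(22,120,80),(32,255,255)),('grn',(45,90,30),(80,255,255)),('red',(0,150,60),(4,255,255))):
    k,l,s,ce=cv2.connectedComponentsWithStats(cv2.inRange(h,lo,hi))
    for i in range(1,k):
        if s[i,4]>40:
            print(nm,s[i].tolist(),ce[i].round(1),ray(c,*ce[i],.04).round(4),np.nanmedian(P[l==i],0).round(4))
E
```

```text
t 32.27 tcp [ 0.4409 -0.3059  0.1825] yaw 90.8 tooly [-0.0154  0.003  -0.9999] j [-0.75  0.28 -0.17  1.13 -0.01 -0.77] F [-0.1 -0.1 -0.1] gap 0.0002
blue [239, 171, 30, 11, 328] [253.5 176. ] [ 0.4321 -0.307   0.04  ] [ 0.435  -0.3066  0.0313]
blue [0, 217, 30, 62, 1304] [ 11.6 247.2] [ 0.5017 -0.5273  0.04  ] [ 0.4865 -0.5017  0.0725]
yel [323, 171, 31, 11, 334] [337.8 176. ] [ 0.4311 -0.2342  0.04  ] [ 0.433  -0.2318  0.0315]
grn [55, 45, 16, 17, 212] [62.6 52.7] [ 0.3361 -0.456   0.04  ] [ 0.333  -0.4695  0.0162]
grn [406, 170, 32, 12, 334] [421.8 175.9] [ 0.4301 -0.1614  0.04  ] [ 0.432  -0.1568  0.0317]
grn [402, 241, 30, 28, 666] [415.9 254.5] [ 0.5049 -0.1552  0.04  ] [ 0.5052 -0.1551  0.0396]
grn [387, 283, 55, 20, 982] [413.5 291.7] [ 0.5444 -0.1514  0.04  ] [ 0.5401 -0.1551  0.0464]
red [249, 335, 15, 8, 84] [256.2 338.3] [ 0.5994 -0.3021  0.04  ] [ 0.5532 -0.3034  0.0929]
red [358, 334, 15, 10, 78] [366.3 338.2] [ 0.5983 -0.1912  0.04  ] [ 0.5519 -0.2145  0.0933]
red [455, 334, 43, 10, 317] [478.6 337.9] [ 0.5969 -0.0774  0.04  ] [ 0.5506 -0.124   0.0936]
```

View pics/c19c.png

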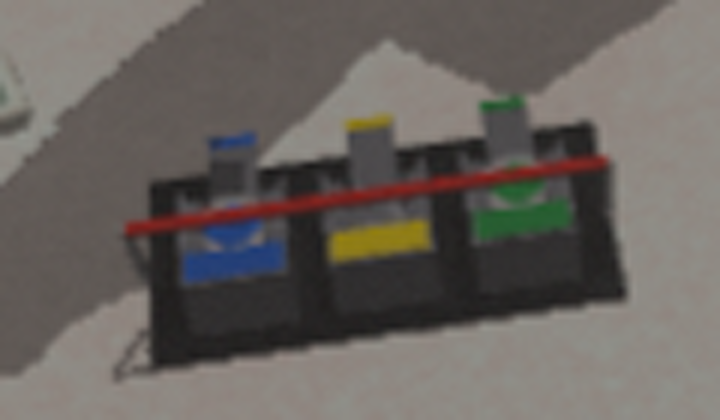

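View pics/w19.png

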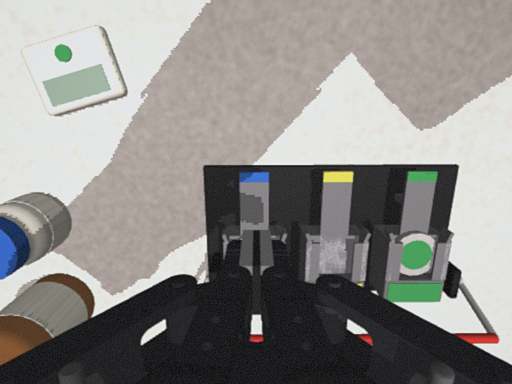

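Request:
{"api": "drive_tool", "payload": {
  "plan": "-1 20 0 -40 -0.9 0 0.2;-1 25 0 -40 0 0 0;-1 25 0 -40 0 0 0;-1 0 0 -12 0 0 0;-1 0 0 0 0 0 0"
}}

```text
clock: 33.0
tcp_pos: [0.5704, -0.2304, 0.1705]
orientation: [0.502, -0.492, -0.502, 0.504]
wrist_force: [-1.3, -0.3, -0.7]
finger_gap: -0.0001
```

```bash
python3 - <<'E'
from h import *
info(); print(to((.577,-.231,.102)),rot(90.9))
im,d,c=snap('wrist','w20.png')
k,l,s,ce=cv2.connectedComponentsWithStats(cv2.inRange(cv2.cvtColor(im,cv2.COLOR_RGB2HSV),(100,120,50),(125,255,255)));P=cloud(c,d)
for i in range(1,k):
    if s[i,4]>40: print(s[i].tolist(),ce[i].round(1),ray(c,*ce[i],.04).round(4),np.nanmedian(P[l==i],0).round(4))
E
```

```text
t 33.0 tcp [ 0.5704 -0.2304  0.1705] yaw 90.65 tooly [-0.0125  0.0085 -0.9999] j [-0.51  0.44  0.02  1.17  0.   -0.53] F [-1.3 -0.3 -0.7] gap -0.0001
[-1.3 68.4 -7.4] [-0.71 -0.25  0.5 ]
[135, 2, 37, 13, 457] [153.2   8.1] [ 0.4369 -0.305   0.04  ] [ 0.435  -0.3071  0.0323]
[140, 93, 38, 38, 1126] [158.  111.6] [ 0.5092 -0.3069  0.04  ] [ 0.5093 -0.3069  0.0402]
[128, 144, 65, 26, 1584] [160.3 156.4] [ 0.5445 -0.3076  0.04  ] [ 0.5432 -0.3056  0.047 ]
[354, 330, 15, 14, 109] [361.9 335.2] [ 0.718 -0.125  0.04 ] [ 0.7077 -0.1299  0.0519]
```

View pics/w20.png

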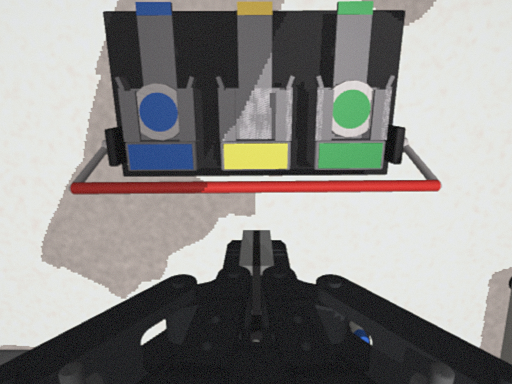

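Blue disc lies home at (158,112), matching the green one at (352,108): measured (0.509, -0.307, top 0.040). Now the keeper.

Request:
{"api": "drive_tool", "payload": {
  "plan": "-1 0 15 -7 -0.7 0 0.5;-1 0 25 0 0 0 0;-1 0 20 0 0 0 0;-1 0 8 0 0 0 0;-1 0 0 0 0 0 0"
}}

```text
clock: 33.67
tcp_pos: [0.5705, -0.2341, 0.1]
orientation: [0.5, -0.498, -0.5, 0.502]
wrist_force: [-0.1, -0.1, -0.1]
finger_gap: 0.0
```

```bash
python3 - <<'E'
from h import *
info(); print(to((.577,-.231,.102)),rot(90.9))
E
```

```text
t 33.67 tcp [ 0.5705 -0.2341  0.1   ] yaw 90.17 tooly [-3.9e-03  8.0e-04 -1.0e+00] j [-0.52  0.48 -0.09  1.   -0.   -0.52] F [-0.1 -0.1 -0.1] gap 0.0
[ 3.1 -2.  -6.5] [-0.23 -0.73  0.05]
```

Request:
{"api": "drive_tool", "payload": {
  "plan": "-1 2 0 8 0 -0.7 0;-1 0 0 10 0 0 0;-1 0 0 10 0 0 0;-1 0 0 10 0 0 0;-1 0 0 10 0 0 0;-1 0 0 6 0 0 0"
}}

```text
clock: 34.42
tcp_pos: [0.5146, -0.2339, 0.1032]
orientation: [-0.495, 0.497, 0.504, -0.504]
wrist_force: [0.9, -0.2, 0.2]
finger_gap: 0.0
```

```bash
python3 - <<'E'
from h import *
info(); im,d,c=snap('wrist','w21.png')
m=cv2.inRange(cv2.cvtColor(im,cv2.COLOR_RGB2HSV),(0,150,50),(4,255,255));P=cloud(c,d)
v,u=np.nonzero(m); print(len(v),np.nanmedian(P[v,u],0).round(4))
E
```

```text
t 34.42 tcp [ 0.5146 -0.2339  0.1032] yaw 90.91 tooly [ 0.0022 -0.0016 -1.    ] j [-0.57  0.38 -0.24  0.95 -0.   -0.58] F [ 0.9 -0.2  0.2] gap 0.0
7485 [ 0.499  -0.2308  0.0867]
```

View pics/w21.png

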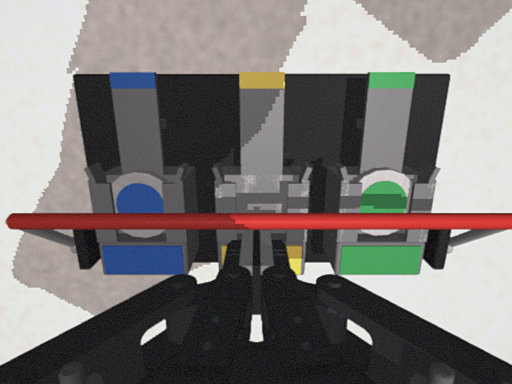

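Request:
{"api": "drive_tool", "payload": {
  "plan": "-1 0 0 -6 0 0 0;-1 0 -20 0 0 0 0;-1 0 -12 15 0 0 0;-1 2 0 15 0 0 0;-1 0 0 0 0 0 0"
}}

```text
clock: 35.1
tcp_pos: [0.4873, -0.2316, 0.1349]
orientation: [0.497, -0.496, -0.503, 0.505]
wrist_force: [-0.6, -0.1, -0.5]
finger_gap: -0.0
```

```bash
python3 - <<'E'
from h import *
info();print(to((.490,-.231,.105)),rot(90.9))
E
```

```text
t 35.1 tcp [ 0.4873 -0.2316  0.1349] yaw 90.89 tooly [-2.5e-03 -6.0e-04 -1.0e+00] j [-0.59  0.31 -0.26  1.01 -0.   -0.61] F [-0.6 -0.1 -0.5] gap -0.0
[ 0.6 29.9 -2.8] [-0.14 -0.01 -0.03]
```

Request:
{"api": "drive_tool", "payload": {
  "plan": "-1 0 12 -4 0 0 0;-1 0 12 0 0 0 0;-1 0 12 1 0 0 0;-1 0 12 1 0 0 0;-1 0 10 1 0 0 0"
}}

```text
clock: 35.72
tcp_pos: [0.4778, -0.2313, 0.0728]
orientation: [0.502, -0.491, -0.497, 0.51]
wrist_force: [-0.1, -0.5, 1.4]
finger_gap: 0.0003
```

```bash
python3 - <<'E'
from h import *
info();print(to((.482,-.231,.064)),rot(90.9))
E
```

```text
t 35.73 tcp [ 0.4778 -0.2313  0.0728] yaw 90.73 tooly [-0.0238 -0.0028 -0.9997] j [-0.59  0.37 -0.34  0.88 -0.02 -0.61] F [-0.1 -0.5  1.4] gap 0.0003
[ 0.2  8.7 -4.4] [-1.37 -0.17 -0.14]
```

Request:
{"api": "drive_tool", "payload": {
  "plan": "-1 0 5 -3 -1 0 0;-1 0 4 0 0 0 0;-1 0 3 0 0 0 0;-1 0 3 0 0 0 0"
}}

```text
clock: 36.22
tcp_pos: [0.4813, -0.2311, 0.0632]
orientation: [0.496, -0.497, -0.501, 0.506]
wrist_force: [-11.0, 6.4, 28.5]
finger_gap: -0.0001
```

```bash
python3 - <<'E'
from h import *
info();print(to((.482,-.231,.064)),rot(90.9))
E
```

```text
t 36.23 tcp [ 0.4813 -0.2311  0.0632] yaw 90.8 tooly [-0.0037 -0.0045 -1.    ] j [-0.59  0.37 -0.37  0.83 -0.01 -0.61] F [-11.    6.4  28.5] gap -0.0001
[ 0.1 -0.8 -0.7] [-0.22 -0.1  -0.26]
```

Stop reached (28 N at tip height 0.041, as expected for closed). I retreat and check.

Request:
{"api": "drive_tool", "payload": {
  "plan": "-1 0 -15 0 0 0 0;-1 0 -45 0 0 0 0;-1 0 -50 0 0 0 0;-1 0 -20 -40 0 0 0;-1 0 0 -50 0 0 0;-1 0 0 0 0 0 0"
}}

```text
clock: 36.98
tcp_pos: [0.5778, -0.2294, 0.1991]
orientation: [0.493, -0.5, -0.503, 0.504]
wrist_force: [0.1, -0.1, -0.4]
finger_gap: 0.0001
```

```bash
python3 - <<'E'
from h import *
info(); im,d,c=snap('wrist','w23.png');P=cloud(c,d);h=cv2.cvtColor(im,cv2.COLOR_RGB2HSV)
m=cv2.inRange(h,(0,150,50),(4,255,255))
v,u=np.nonzero(m); print('red',len(v),np.nanpercentile(P[v,u],[10,50,90],axis=0).round(4))
for nm,lo,hi in (('b',(100,120,50),(125,255,255)),('g',(45,90,30),(80,255,255))):
  k,l,s,ce=cv2.connectedComponentsWithStats(cv2.inRange(h,lo,hi))
  for i in range(1,k):
    if s[i,4]>40: print(nm,s[i].tolist(),ce[i].round(1),ray(c,*ce[i],.04).round(4),np.nanmedian(P[l==i],0).round(4))
im,d,c=snap('scene','c23.png')
E
```

```text
t 36.98 tcp [ 0.5778 -0.2294  0.1991] yaw 90.84 tooly [ 0.0064 -0.0071 -1.    ] j [-0.51  0.42  0.06  1.21 -0.   -0.52] F [ 0.1 -0.1 -0.4] gap 0.0001
red 2598 [[ 0.4738 -0.3246  0.0403]
 [ 0.4772 -0.2233  0.0418]
 [ 0.4803 -0.1339  0.0429]]
b [149, 0, 33, 9, 287] [165.1   4.1] [ 0.4366 -0.3051  0.04  ] [ 0.4348 -0.307   0.0328]
b [152, 81, 35, 35, 932] [168.9  97.9] [ 0.5082 -0.3068  0.04  ] [ 0.5082 -0.3068  0.0405]
b [142, 128, 59, 23, 1310] [171.  138.9] [ 0.5434 -0.3073  0.04  ] [ 0.5423 -0.3053  0.0473]
b [250, 319, 14, 24, 241] [256.7 330.5] [ 0.7491 -0.2275  0.04  ] [ 0.7346 -0.2275  0.0539]
b [350, 321, 11, 8, 58] [354.3 324.9] [ 0.7397 -0.1227  0.04  ] [ 0.7281 -0.1284  0.0545]
g [333, 0, 33, 9, 278] [348.6   3.9] [ 0.4345 -0.1596  0.04  ] [ 0.4328 -0.158   0.033 ]
g [328, 78, 35, 36, 944] [345.   95.8] [ 0.5042 -0.1557  0.04  ] [ 0.5043 -0.1558  0.0407]
g [315, 127, 59, 24, 1319] [343.5 139. ] [ 0.541  -0.1534  0.04  ] [ 0.54   -0.1555  0.0475]
```

View pics/w23.png

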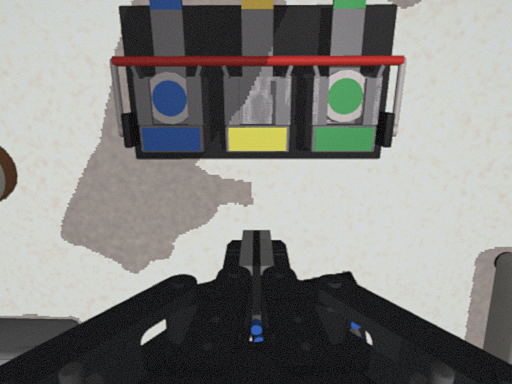

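View pics/c23.png

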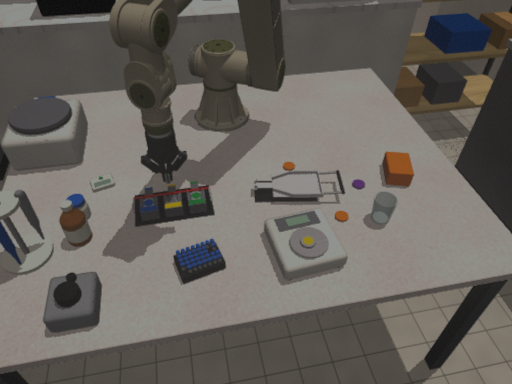

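```bash
python3 - <<'E'
from h import *
print(job.hand_in()); info()
E
```

```text
the job is handed in; nothing more can be done
None
the job is handed in; nothing more can be done
```

The job is handed in after about 37 s of robot time; no verdict was reported. The blue disc is home in the blue slot, the red keeper is closed and the tray is flat.

- **Tray:** On the first tip the disc came to rest about 7 mm off-centre on the nose, close to the 10 mm limit. I nudged it to the middle with the fingers, then tipped and lowered the tray a second time. It then sat centred between the stops.
- **Disc:** I lifted it off the nose and let go of it on the blue tongue, roughly 5 mm nearer the mouth than the front point. I pushed it in until the arm felt the back stop (about 15 N). The last measurement put it at (0.508, -0.307), top at 0.040 m, against an expected home of about (0.509, -0.306).
- **Keeper:** I swung it over and pressed it down to its stop (28 N). Its top measured 0.042 m above the bench, as expected for fully closed.
- **Surroundings:** The final pictures show the tray flat, the arm clear of everything and the other bench things unmoved to the eye. I measured the green disc within about 3 mm of its first reading; the yellow disc I checked only by eye.

No final check failed. Disagreements between views were 1–3 mm.

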